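# Set up the weld fixture plate with four blanks

### The arm

A 6-joint arm with a two-finger parallel gripper is mounted at the origin on the work surface. World frame = base frame: x ahead of the robot, y to its left, z up, the work surface at z = 0. Lengths are in m, angles in rad, forces in N, time in s.
With the tool pointing down it reaches from about 0.3 to 0.875 m from the base axis. Payload 4.2 kg.
Tool frame: the origin (TCP) lies at the very end of the fingers, on their centre line; the grasp point (between the pads) lies 19 mm behind it; z points along the fingers, y is the direction in which the jaws open and shut (so a half turn about z gives the same grasp; the last joint's range is limited). The gripper opens to 85 mm and grips with 20 to 120 N. Pads are 22 mm wide; open, the fingers measure 114 mm over their backs; the gripper's body (76 mm by 85 mm) begins 54 mm behind the grasp point. The pads swing forward as they close: fully open they stand 13 mm farther back than shut.
Start: joints at [-1.206, 0.32, 1.565, -0, 1.257, -0.02], TCP at [0.216, -0.533, 0.231] pointing down, gripper open.
Joint ranges: [-3.11, 3.11], [-0.84, 2.01], [0.21, 2.61], [-1.34, 4.49], [0.05, 2.63], [-2.56, 2.56]. Speed limits (rad/s): [2.57, 2.57, 3.14, 3.14, 3.14, 3.14].

### API

Orientations are given as a unit quaternion [x, y, z, w].
In Python, from plant import arm gives the robot as it stands.
- The arm moves only by the tool carry_out, never from a script. Its argument "rows" is a list of rows, each an object of numbers: "dx", "dy", "dz": the shift along the tool's x, y, z in mm; "spin": the turn about the tool's z in rad. A call has 1 to 8 rows; each row is the pose to reach, as a shift and turn from the pose commanded when the call began, along the tool's axes at that moment; what a row does not reach only later rows make up. A row lasts 1/10 s, in which the tool goes at most 50 mm and 8.59 degrees, less where a joint would pass 70% of its speed; a pose out of reach is approached as far as the arm can. A call with a gripper value outside its range is refused whole. "fingers" is the closure, from -1 (fully open) to 1 (shut), set as the call begins (left out, the last holds). The fingers move at their own pace and stop on an object; the grip force is fixed at half the most. Time passes only in rows, so rows that repeat a pose let the fingers close. It gives the time, the measured TCP pose, the force and the opening at its end, in the units of the state.
- arm.state(): the state, without advancing time (a new reading comes with each control period).
- arm.get_image(name): name is "scene" or "side" or "wrist"; returns (picture, depth): 420x560x3 uint8, red, green, blue; 420x560 float32, m along the optical axis (not along the pixel's ray), 0 where there is no reading.
- arm.camera_params(name): a dict with "fx", "fy", "cx", "cy" (pixels), "rvec" (rotation vector, rad) and "tvec" (3), from world to camera coordinates, as OpenCV has them. Camera axes: x right, y down, z forward; pixel columns grow to the right and rows downward; lengths in m; the calibration is good to about 2 mm. A picture is of the moment at which its call begins: read the wrist's pose just before it. camera_params takes no time and is no camera call; for the wrist camera it gives the pose at the moment of the call.
- arm.finish_job(): hands the job in, once; it reports no verdict.
Trained networks look in the newest picture that a camera, given by its name, has taken for a name from the list of things; names that differ only in an ending like _2 or _b are one class to them, and where a whole thing is asked for, a point or a joint stands for the part that bears it (a point fixed in the world has none). Each returns a list of dicts, best first, with "score" (0 to 1); they miss things now and then, are a little off and sometimes report something else, mostly with a low value. They report only what shows in the picture. A call takes as long as a camera call. They do not tell look-alikes from the thing itself.
- arm.outline_of(camera, label): "mask" (420x560 bool, what is visible of it) and "location" ([column, row] in pixels, amid what is visible of it).
The state is a dict: "time": time; "qpos": joint angles; "qvel": joint speeds; "tau": joint torques, N m; "eef_pos": TCP position; "eef_rot": TCP orientation; "contact_force": force on the tool from outside, world axes, zero at the start; "torque": the same for the moment, N m; "gripper_width": finger opening in m.
Only numpy, scipy, OpenCV 4.12 (cv2) and the standard library are available. Lean on these libraries where they do the work, as an engineer would, in place of code of your own. Each camera call takes 0.05 s, during which the arm holds its last target.

### The job

Get the steel fixture plate ready for the next weld job: clear every red tube offcut off it into the yellow scrap bin, then take the orange rubbing block and rub the plate in one steady stroke, pressing it flat and crosswise onto the plate with a steady 10 to 15 newtons all the way from the blue-striped end to the plain end, and put the block back in its black tray. Then count exactly four steel blanks out of the green tray and lay them flat on the plate, none on top of another, leaving the other two in the tray and not disturbing the can, mug or hammer.

Things in the scene. Friction and masses are not known exactly. Their poses are not given: they have to be found in the camera images.
- blank1: Bright flat steel blank, 80 mm (x) by 36 mm (y) by 14 mm (z), 0.3 kg. Origin at its centre; x along its length, z through its thickness. It starts flat in the green stock tray.
- blank2: Bright flat steel blank, 80 mm (x) by 36 mm (y) by 14 mm (z), 0.3 kg. Origin at its centre; x along its length, z through its thickness. It starts flat in the green stock tray.
- blank3: Bright flat steel blank, 80 mm (x) by 36 mm (y) by 14 mm (z), 0.3 kg. Origin at its centre; x along its length, z through its thickness. It starts flat in the green stock tray.
- blank4: Bright flat steel blank, 80 mm (x) by 36 mm (y) by 14 mm (z), 0.3 kg. Origin at its centre; x along its length, z through its thickness. It starts flat in the green stock tray.
- blank5: Bright flat steel blank, 80 mm (x) by 36 mm (y) by 14 mm (z), 0.3 kg. Origin at its centre; x along its length, z through its thickness. It starts flat in the green stock tray.
- blank6: Bright flat steel blank, 80 mm (x) by 36 mm (y) by 14 mm (z), 0.3 kg. Origin at its centre; x along its length, z through its thickness. It starts flat in the green stock tray.
- offcut1: Red square-tube offcut, 70 mm long (x), 36 mm by 36 mm outside, 4 mm walls, 0.2 kg, open at both ends. Origin at its centre. It starts lying on the steel plate. Between one and three offcuts are present; absent ones read None.
- offcut2: Red square-tube offcut, 70 mm long (x), 36 mm by 36 mm outside, 4 mm walls, 0.2 kg, open at both ends. Origin at its centre. It starts lying on the steel plate. Between one and three offcuts are present; absent ones read None.
- offcut3: Red square-tube offcut, 70 mm long (x), 36 mm by 36 mm outside, 4 mm walls, 0.2 kg, open at both ends. Origin at its centre. It starts lying on the steel plate. Between one and three offcuts are present; absent ones read None.
- block: Orange rubbing block, 0.25 kg. Black sole 130 mm (x) by 50 mm (y), on foam that gives 1 mm per 2.5 N pressed, up to 7 mm. Origin: centre of the unpressed sole's underside, z up (it sinks as the foam gives). Body to 33 mm high; above it a grip ridge 100 mm long (x), 26 mm thick (y), 33 to 69 mm high: pinch it across y. Starts in the black tool tray.
- plate: Fixed steel fixture plate, 150 mm (x) by 300 mm (y), 12 mm thick, origin under its centre. Its +y end is marked with a blue painted stripe 24 mm wide; its -y end is plain. The row of small black dots is only paint.
- plate_top (a point): Centre of the steel plate's upper face, 12 mm above the bench; axes as the plate's.
- stock: Fixed green stock tray for the blanks, 258 mm (x) by 190 mm (y), 16 mm high, walls and floor 4 mm thick, origin under its centre. Left or right of the plate.
- bin: Fixed yellow open scrap bin, 220 mm (x) by 170 mm (y), 70 mm high, walls and floor 4 mm thick, origin under its centre. On the other side of the plate from the stock tray.
- tooltray: Fixed black tool tray of the rubbing block, 80 mm (x) by 160 mm (y), 14 mm high, walls and floor 4 mm thick, origin under its centre. The block lies in it with its length along the tray's y (block yaw = tray yaw + 90 degrees, either way round).
- tooltray_in (a point): Centre of the tool tray's inner floor.
- can: Bystander: blue can, radius 33 mm, 110 mm high, origin under its centre.
- mug: Bystander: white mug, radius 40 mm, 90 mm high, origin under its centre.
- hammer: Bystander: hammer lying on the bench beyond the work.
Mind the look-alikes: they are no part of the job. Leave any turquoise look-alike of the blank4 alone.

How it is judged:
By the outcome, as a careful person would: the job done as asked, in the order asked, and still so for the second after the job is handed in, with the robot touching nothing.
Of offcut1, offcut2, offcut3 only 1 to 3 are there at a start; the rules pass over those that are not, and their reading is None.
At some moment in a run one of blank1, blank2, blank3, blank4, blank5, blank6, offcut1, offcut2, offcut3 may be knocked a few centimetres aside while the robot is not near it.
It also fails if it takes over 200 s, if anything falls off the work surface, if the arm or the gripper's body presses on something with over 40 N, if the wrist force passes 120 N, or if a joint passes its speed limit or range.

## Working session

There is one attempt and no reset: what is moved stays moved. The work goes in short steps, Python scripts to look and compute and a tool call to move; the robot and the scene stay as the last step left them, time stands still between calls to the robot, and variables do not carry over. Pictures are saved under pics/ and viewed, and the job is handed in when it is done.

Besides the shell and the picture viewer there is one more tool, called as name(argument=value, ...), one argument or row to a line, values as JSON. carry_out: Moves the arm, as the interface text tells. Its arguments: {"type":"object","properties":{"rows":{"type":"array"},"fingers":{"type":"number"}},"required":["rows"]}

```bash
ls; mkdir -p pics; python3 - <<'E'
from plant import arm
import cv2
s=arm.state(); print(s)
for n in ("scene","side","wrist"):
    im,d=arm.get_image(n); cv2.imwrite(f"pics/{n}0.png",im[:,:,::-1])
    print(n,arm.camera_params(n))
E
```

```text
pics
{'time': 0.0, 'qpos': array([-1.20601627e+00,  3.20286345e-01,  1.56568654e+00,  6.04262136e-06,
        1.25740121e+00, -2.00066545e-02]), 'qvel': array([-0.00130814, -0.0019252 , -0.00123473, -0.00015793,  0.00094726,
        0.00033736]), 'tau': array([-6.58293447e-04, -4.15524495e+01, -2.34162694e+01, -1.71911061e-04,
        8.18547938e-03, -5.63457334e-07]), 'eef_pos': array([ 0.2156594 , -0.53250441,  0.23048254]), 'eef_rot': array([ 9.81549206e-01,  1.91207643e-01, -1.49958084e-04, -8.78010249e-04]), 'contact_force': array([-0.30881078,  0.38943926, -0.33880296]), 'torque': array([ 0.04035845, -0.01891121,  0.01756631]), 'gripper_width': 0.08535549243538541}
scene {'fx': 431.3051630419157, 'fy': 431.3051630419157, 'cx': 274.2159900864942, 'cy': 197.25409757116824, 'rvec': array([ 1.61688425,  2.11087736, -0.72037861]), 'tvec': array([ 0.06247771, -0.3851358 ,  1.42186021])}
side {'fx': 514.4569906080874, 'fy': 514.4569906080874, 'cx': 281.95706930075426, 'cy': 217.26198023366229, 'rvec': array([ 0.16952403, -2.81344644,  1.27320516]), 'tvec': array([0.53486077, 0.03371888, 1.46469229])}
wrist {'fx': 324.3339526935066, 'fy': 324.3339526935066, 'cx': 282.601651958184, 'cy': 212.36592447440069, 'rvec': array([-2.40346861,  1.62062309,  0.23303685]), 'tvec': array([-0.57390789, -0.03464105,  0.37885289])}
```

View pics/scene0.png

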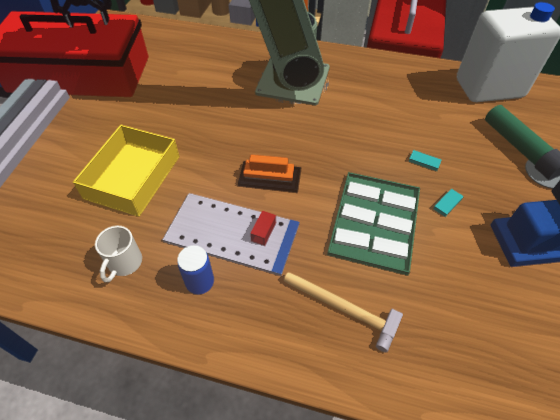

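View pics/side0.png

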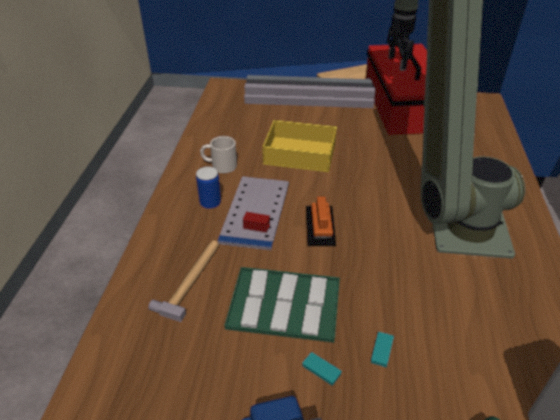

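View pics/wrist0.png

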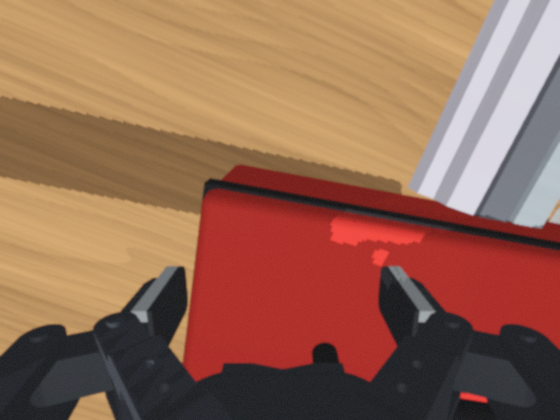

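```bash
cat > h.py <<'E'
from plant import arm
import numpy as np, cv2
from scipy.spatial.transform import Rotation as R
def cloud(name):
    p=arm.camera_params(name); im,d=arm.get_image(name)
    v,u=np.mgrid[:420,:560]
    c=np.stack([(u-p['cx'])/p['fx']*d,(v-p['cy'])/p['fy']*d,d],-1)
    M,_=cv2.Rodrigues(p['rvec']); w=(c-p['tvec'])@M
    w[d==0]=np.nan
    return im,w
def rect(pts):
    (c,(a,b),ang)=cv2.minAreaRect((pts[:,:2]*1000).astype(np.float32))
    if a<b: a,b,ang=b,a,ang+90
    return np.round(c,1),round(a,1),round(b,1),round((ang+90)%180-90,1)
def pose():
    s=arm.state(); r=R.from_quat(s['eef_rot']); return s,s['eef_pos']*1000,r
def to(x,y,z,yaw=None):
    """mm world target; yaw = world direction of tool y axis (deg, mod 180). prints tool-frame shift/spin"""
    s,p,r=pose(); M=r.as_matrix()
    d=M.T@(np.array([x,y,z])-p)
    out="dx %.1f dy %.1f dz %.1f"%tuple(d)
    if yaw is not None:
        cur=np.degrees(np.arctan2(M[1,1],M[0,1]))
        dy=(yaw-cur+90)%180-90   # world ccw
        out+=" spin %.3f (or %.3f) q6 %.2f"%(-np.radians(dy),-np.radians(dy)+(np.pi if dy>0 else -np.pi),s['qpos'][5])
    print(out); 
def st():
    s,p,r=pose();M=r.as_matrix()
    print("t %.2f p %s ytool %.1f tilt %.2f f %s w %.1f q %s"%(s['time'],np.round(p,1),np.degrees(np.arctan2(M[1,1],M[0,1])),np.degrees(np.arccos(-M[2,2])),np.round(s['contact_force'],1),s['gripper_width']*1000,np.round(s['qpos'],2)))
E
python3 - <<'E'
from h import *
st()
for cam in ("scene","side"):
    im,w=cloud(cam)
    for l in ("plate","offcut1","block","stock","bin","tooltray","blank1","can","mug","hammer"):
        for o in arm.outline_of(cam,l)[:10]:
            m=o['mask']&np.isfinite(w[...,2]); 
            if m.sum()<5: continue
            m2=cv2.erode(m.astype(np.uint8),np.ones((3,3)))>0
            P=w[m2] if m2.sum()>10 else w[m]
            z=P[:,2]*1000
            print(cam,l,round(o['score'],2),np.round(o['location']),m.sum(),rect(w[m]),'z pct',np.round(np.percentile(z,[2,50,98]),0))
E
```

```text
t 0.15 p [ 215.7 -532.6  230.7] ytool -68.0 tilt 0.08 f [ 0.1 -0.9  0.2] w 85.2 q [-1.21  0.32  1.57  0.    1.26 -0.02]
scene plate 0.66 [229. 234.] 5997 (array([637.5,  -9.6]), 310.3, 208.0, 87.2) z pct [ 8. 12. 16.]
scene offcut1 0.67 [262. 226.] 576 (array([596.6,  72.1]), 88.2, 44.7, 1.1) z pct [15. 47. 50.]
scene block 0.61 [116. 249.] 1850 (array([ 749.2, -246.7]), 150.3, 98.5, 50.0) z pct [ 5. 54. 90.]
scene block 0.55 [269. 167.] 1259 (array([408.4,  32.8]), 130.1, 82.9, -80.7) z pct [11. 39. 75.]
scene stock 0.97 [371. 230.] 4107 (array([485.7, 331.6]), 274.5, 194.0, -1.2) z pct [ 1.  5. 17.]
scene stock 0.53 [268. 168.] 1250 (array([408.2,  29.3]), 137.5, 86.5, -82.4) z pct [11. 38. 74.]
scene stock 0.21 [227. 234.] 5855 (array([617.8,  -6.6]), 307.1, 152.8, 87.2) z pct [ 9. 12. 16.]
scene bin 0.66 [230. 234.] 6020 (array([635.6,  -8.5]), 307.9, 204.6, 87.2) z pct [ 8. 12. 16.]
scene bin 0.65 [128. 170.] 6030 (array([ 483.4, -349.4]), 284.9, 234.9, -4.8) z pct [ 1. 20. 70.]
scene tooltray 0.72 [230. 236.] 5793 (array([613.8,  -7.6]), 308.2, 160.6, 87.2) z pct [ 9. 12. 16.]

[... 2488 characters left out ...]
36.2, 89.4) z pct [11. 15. 19.]
side blank1 0.79 [318. 290.] 410 (array([416.7, 289.5]), 85.5, 36.0, 87.6) z pct [ 9. 15. 19.]
side blank1 0.75 [256. 285.] 400 (array([566.3, 282. ]), 89.2, 36.3, -87.5) z pct [11. 15. 19.]
side blank1 0.64 [378. 348.] 484 (array([261.1, 438.8]), 84.5, 34.5, 78.0) z pct [ 6. 11. 15.]
side blank1 0.57 [321. 369.] 656 (array([390.8, 502.2]), 81.1, 46.6, -32.5) z pct [ 5. 11. 15.]
side can 0.77 [211. 186.] 818 (array([760.8, -28. ]), 66.7, 61.3, -87.2) z pct [ 10.  75. 109.]
side mug 0.76 [220. 154.] 836 (array([ 768.8, -214.1]), 101.3, 88.5, 36.3) z pct [ 7. 55. 87.]
side hammer 0.7 [182. 294.] 1139 (array([752.2, 282.6]), 262.1, 88.1, 80.8) z pct [ 8. 21. 26.]
```

```bash
python3 - <<'E'
from h import *
for cam,dz in (("scene",0),("side",3)):
    im,w=cloud(cam); im=im.astype(int)
    z=w[...,2]*1000+dz
    red=(im[...,0]>110)&(im[...,1]<60)&(im[...,2]<60)
    reg=(abs(w[...,0]-.62)<.12)&(abs(w[...,1])<.2)
    m=red&reg&(z>40)
    print(cam,m.sum(),rect(w[m]),np.median(z[m]))
    # tops of blanks
    mb=(im.min(-1)>150)&(abs(w[...,0]-.49)<.14)&(abs(w[...,1]-.33)<.1)
    n,l,stt,c=cv2.connectedComponentsWithStats(mb.astype(np.uint8))
    for i in range(1,n):
        if stt[i,4]>100: print('  blank',rect(w[l==i]))
    mp=reg&(z<25)&(im.min(-1)>110)&(z>5)
    print('plate',rect(w[mp]))
    bl=reg&(im[...,2]>im[...,0]*1.6)&(z<25)&(z>5)&(im[...,2]>90); print('stripe',rect(w[bl]))
    o=(im[...,0]>180)&(abs(im[...,1]-85)<60)&(im[...,2]<70)&(abs(w[...,0]-.42)<.1)&(abs(w[...,1]-.03)<.12)&(z>60)
    print('ridge',o.sum(),rect(w[o]))
    big=cv2.resize(im[150:280,150:310].astype(np.uint8),None,fx=5,fy=4.5)
    cv2.imwrite(f'pics/z_{cam}.png',big[:,:,::-1])
to(590,70,250,-92.8)
E
```

```text
scene 382 (array([602.6,  73.1]), 71.2, 36.4, -8.5) 47.999794160334304
  blank (array([408.2, 287.9]), 81.7, 54.2, 87.3)
  blank (array([415.8, 379.3]), 80.3, 51.7, 88.8)
  blank (array([483.7, 285.9]), 81.8, 49.0, 84.9)
  blank (array([488.9, 376.2]), 80.7, 49.7, 85.5)
  blank (array([558.4, 281.6]), 80.6, 50.0, -87.5)
  blank (array([560.8, 372.7]), 79.9, 49.3, -88.4)
plate (array([ 6.291e+02, -2.000e-01]), 390.8, 203.0, -87.4)
stripe (array([624.9, 132.9]), 150.9, 23.0, -2.8)
ridge 263 (array([420.5,  35. ]), 97.4, 28.2, -81.5)
side 164 (array([604. ,  71.6]), 65.0, 36.1, -6.6) 48.02931601165328
  blank (array([565.8, 283.5]), 84.3, 32.7, -88.1)
  blank (array([490.7, 288.4]), 79.4, 33.4, 84.1)
  blank (array([415.8, 290.4]), 81.2, 32.6, 87.3)
  blank (array([567.6, 374. ]), 82.0, 33.2, 89.4)
  blank (array([495.7, 370.8]), 94.9, 33.3, 86.5)
  blank (array([423.1, 380.7]), 81.9, 32.8, 87.2)
plate (array([644.8, -35.8]), 314.2, 202.1, 87.1)
stripe (array([625.7, 135.1]), 144.0, 26.0, -2.6)
ridge 1 (array([419.5,  81.8]), 0.0, 0.0, 0.0)
dx 573.2 dy -418.4 dz -18.7 spin 0.434 (or -2.708) q6 -0.02
```

View pics/z_scene.png

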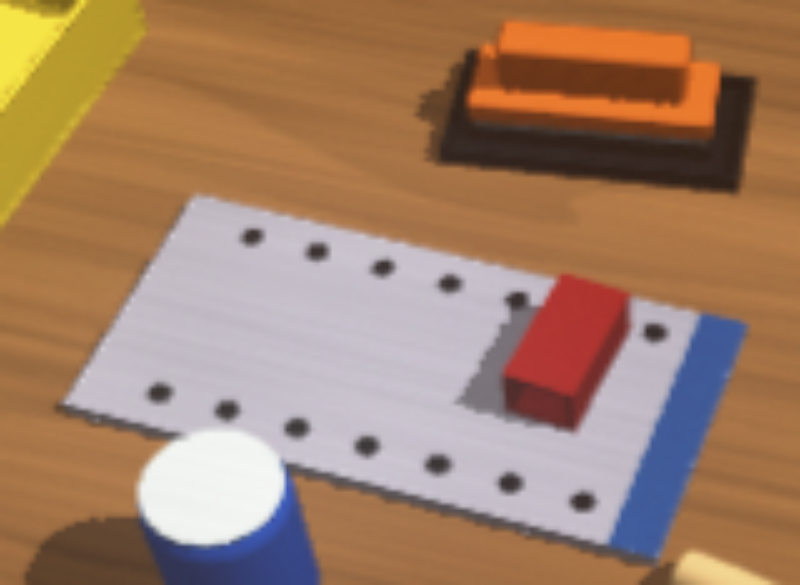

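carry_out(
  rows=[
    {"dx":286,"dy":-209,"dz":-20,"spin":0.5},
    {"dx":286,"dy":-209,"dz":-20,"spin":0.5},
    {"dx":286,"dy":-209,"dz":-20,"spin":0.5},
    {"dx":286,"dy":-209,"dz":-20,"spin":0.5},
    {"dx":286,"dy":-209,"dz":-20,"spin":0.5},
    {"dx":286,"dy":-209,"dz":-20,"spin":0.5},
    {"dx":286,"dy":-209,"dz":-20,"spin":0.5},
    {"dx":286,"dy":-209,"dz":-20,"spin":0.5},
  ],
  fingers=-1,
)

```text
time: 2.15
eef_pos: [0.4043, -0.2284, 0.2519]
eef_rot: [0.998, -0.055, 0.001, -0.0]
contact_force: [0.2, -0.7, -0.3]
gripper_width: 0.0857
```

```bash
python3 -c "
from h import *
st();to(603,73,200,-98)"
```

```text
t 2.15 p [ 404.3 -228.4  251.9] ytool -96.3 tilt 0.11 f [ 0.2 -0.7 -0.3] w 85.7 q [-0.54  0.13  1.77  0.    1.24  1.14]
dx 164.2 dy -321.3 dz 52.5 spin 0.029 (or -3.112) q6 1.14
```

carry_out(
  rows=[
    {"dx":164,"dy":-321,"dz":50,"spin":0.03},
    {"dx":164,"dy":-321,"dz":50,"spin":0.03},
    {"dx":164,"dy":-321,"dz":50,"spin":0.03},
    {"dx":164,"dy":-321,"dz":50,"spin":0.03},
    {"dx":164,"dy":-321,"dz":50,"spin":0.03},
    {"dx":164,"dy":-321,"dz":50,"spin":0.03},
    {"dx":164,"dy":-321,"dz":50,"spin":0.03},
    {"dx":164,"dy":-321,"dz":50,"spin":0.03},
  ],
)

```text
time: 2.95
eef_pos: [0.6042, 0.0713, 0.1999]
eef_rot: [0.997, -0.071, -0.0, -0.0]
contact_force: [-0.2, -0.8, 0.6]
gripper_width: 0.0858
```

```bash
python3 -c "
from h import *
st()
im,w=cloud('wrist')
cv2.imwrite('pics/w1.png',im[:,:,::-1])
im=im.astype(int);z=w[...,2]*1000
red=(im[...,0]>90)&(im[...,1]<60)&(im[...,2]<60)
m=red&(z>40)&(z<60); print(m.sum(),rect(w[m]),np.median(z[m]))
to(603,73,20,-98)"
```

```text
t 2.95 p [604.2  71.3 199.9] ytool -98.1 tilt 0.05 f [-0.2 -0.8  0.6] w 85.8 q [0.1  0.39 1.53 0.   1.21 1.81]
2292 (array([604.4,  73.1]), 67.8, 32.2, -7.6) 47.21443975928788
dx -1.3 dy -1.4 dz 179.7 spin -0.002 (or 3.139) q6 1.81
```

View pics/w1.png

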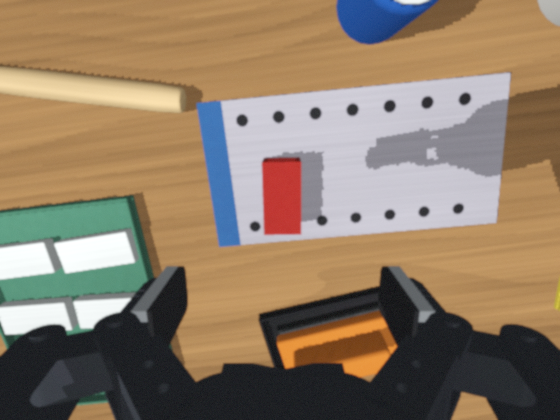

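carry_out(
  rows=[
    {"dx":0,"dy":-2,"dz":45},
    {"dx":0,"dy":-2,"dz":90},
    {"dx":0,"dy":-2,"dz":135},
    {"dx":0,"dy":-2,"dz":165},
    {"dx":0,"dy":-2,"dz":180},
    {"dx":0,"dy":-2,"dz":180},
    {"dx":0,"dy":-2,"dz":180},
  ],
)

```text
validation failed for argument at $.ro...
```

carry_out(
  rows=[
    {"dx":0},
    {"dx":0},
    {"dx":0},
    {"dx":0},
    {"dx":0},
    {"dx":0},
    {"dx":0},
    {"dx":0},
  ],
  fingers=1,
)

```text
validation failed for argument at $.ro...
```

```bash
python3 -c "
from h import *
st()
to(505,-345,230,-98)"
```

```text
t 3.00 p [604.2  71.2 199.7] ytool -98.1 tilt 0.06 f [ 2.   1.3 -0.5] w 85.7 q [0.1  0.39 1.53 0.   1.21 1.81]
dx -39.3 dy 426.0 dz -30.6 spin -0.002 (or 3.139) q6 1.81
```

carry_out(
  rows=[
    {"dx":0,"dy":-2,"dz":45,"spin":0},
    {"dx":0,"dy":-2,"dz":90,"spin":0},
    {"dx":0,"dy":-2,"dz":135,"spin":0},
    {"dx":0,"dy":-2,"dz":165,"spin":0},
    {"dx":0,"dy":-2,"dz":180,"spin":0},
    {"dx":0,"dy":-2,"dz":180,"spin":0},
  ],
)

```text
time: 3.6
eef_pos: [0.6003, 0.0681, 0.0191]
eef_rot: [0.997, -0.073, -0.003, 0.001]
contact_force: [-0.1, -0.0, 0.1]
gripper_width: 0.0853
```

carry_out(
  rows=[
    {"dx":0,"dy":0,"dz":0,"spin":0},
    {"dx":0,"dy":0,"dz":0,"spin":0},
    {"dx":0,"dy":0,"dz":0,"spin":0},
    {"dx":0,"dy":0,"dz":0,"spin":0},
    {"dx":0,"dy":0,"dz":0,"spin":0},
    {"dx":0,"dy":0,"dz":0,"spin":0},
    {"dx":0,"dy":0,"dz":0,"spin":0},
    {"dx":0,"dy":0,"dz":0,"spin":0},
  ],
  fingers=1,
)

```text
time: 4.4
eef_pos: [0.6037, 0.0701, 0.023]
eef_rot: [0.997, -0.072, 0.002, -0.0]
contact_force: [-1.0, -0.0, 5.8]
gripper_width: 0.0349
```

```bash
python3 -c "
from h import *
st()
to(505,-345,230,-98)"
```

```text
t 4.40 p [603.7  70.1  23. ] ytool -98.3 tilt 0.18 f [-1.  -0.   5.8] w 34.9 q [ 0.1   0.56  1.75 -0.    0.83  1.81]
dx -37.0 dy 424.9 dz -207.3 spin -0.005 (or 3.136) q6 1.81
```

carry_out(
  rows=[
    {"dx":0,"dy":0,"dz":-50,"spin":0},
    {"dx":0,"dy":0,"dz":-100,"spin":0},
    {"dx":0,"dy":0,"dz":-150,"spin":0},
    {"dx":0,"dy":0,"dz":-170,"spin":0},
    {"dx":0,"dy":0,"dz":-170,"spin":0},
  ],
)

```text
time: 4.9
eef_pos: [0.6043, 0.0703, 0.1953]
eef_rot: [0.997, -0.072, 0.004, -0.001]
contact_force: [0.1, 0.5, -3.3]
gripper_width: 0.0351
```

```bash
python3 -c "
from h import *
st()
for c,dz in (('scene',0),('side',3)):
    im,w=cloud(c); z=w[...,2]*1000+dz; im=im.astype(int)
    ye=(im[...,0]>120)&(im[...,1]>100)&(im[...,2]<90)&(abs(w[...,0]-.5)<.2)&(abs(w[...,1]+.35)<.2)
    print(c,rect(w[ye&(z>62)&(z<76)]), 'floor',rect(w[ye&(z<12)&(z>-6)]))
    if c=='scene': cv2.imwrite('pics/s1.png',im[:,:,::-1])
to(505,-345,200,-98)"
```

```text
t 4.90 p [604.3  70.3 195.3] ytool -98.3 tilt 0.47 f [ 0.1  0.5 -3.3] w 35.1 q [ 0.1   0.39  1.55 -0.    1.19  1.81]
scene (array([ 516.4, -323.1]), 222.2, 173.2, -5.1) floor (array([ 500., -350.]), 400.0, 399.9, 90.0)
side (array([ 518.7, -321.8]), 223.0, 179.0, -5.5) floor (array([ 530. , -383.3]), 324.3, 220.3, -88.6)
dx -35.7 dy 424.7 dz -9.5 spin -0.005 (or 3.136) q6 1.81[ WARN:0@1.151] global loadsave.cpp:1063 imwrite_ Unsupported depth image for selected encoder is fallbacked to CV_8U.
```

View pics/s1.png

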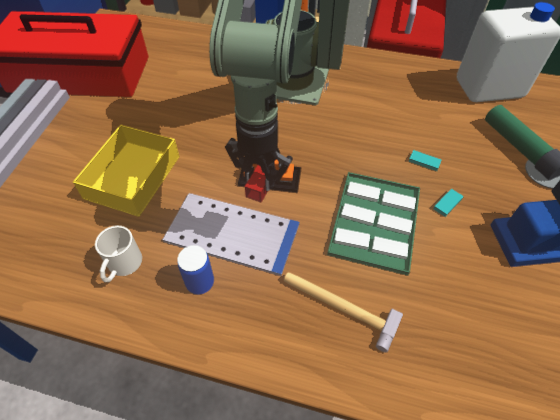

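```bash
python3 -c "
from h import *
to(517,-323,180,-95)"
```

```text
dx -26.9 dy 401.2 dz 10.5 spin -0.058 (or 3.084) q6 1.81
```

carry_out(
  rows=[
    {"dx":-27,"dy":401,"dz":10,"spin":-0.05},
    {"dx":-27,"dy":401,"dz":10,"spin":-0.05},
    {"dx":-27,"dy":401,"dz":10,"spin":-0.05},
    {"dx":-27,"dy":401,"dz":10,"spin":-0.05},
    {"dx":-27,"dy":401,"dz":10,"spin":-0.05},
    {"dx":-27,"dy":401,"dz":10,"spin":-0.05},
    {"dx":-27,"dy":401,"dz":10,"spin":-0.05},
    {"dx":-27,"dy":401,"dz":10,"spin":-0.05},
  ],
)

```text
time: 5.8
eef_pos: [0.5162, -0.3218, 0.1781]
eef_rot: [0.999, -0.048, -0.003, -0.002]
contact_force: [0.7, -0.0, -1.6]
gripper_width: 0.035
```

carry_out(
  rows=[
    {"dx":0,"dy":0,"dz":0,"spin":0},
    {"dx":0,"dy":0,"dz":40,"spin":0},
    {"dx":0,"dy":0,"dz":80,"spin":0},
    {"dx":0,"dy":0,"dz":120,"spin":0},
    {"dx":0,"dy":0,"dz":140,"spin":0},
    {"dx":0,"dy":0,"dz":140,"spin":0},
  ],
)

```text
time: 6.4
eef_pos: [0.5146, -0.3177, 0.0356]
eef_rot: [0.999, -0.047, -0.005, -0.003]
contact_force: [-0.3, 0.2, -1.6]
gripper_width: 0.0347
```

```bash
python3 -c "
from h import *
st()
to(517,-323,180,-95)"
```

```text
t 6.40 p [ 514.6 -317.7   35.6] ytool -95.4 tilt 0.73 f [-0.3  0.2 -1.6] w 34.7 q [-0.57  0.55  1.73  0.    0.87  1.09]
dx 1.3 dy 4.2 dz -144.4 spin -0.008 (or 3.134) q6 1.09
```

Release, then lift.

carry_out(
  rows=[
    {"dx":0,"dy":0,"dz":0,"spin":0},
    {"dx":0,"dy":0,"dz":0,"spin":0},
    {"dx":0,"dy":0,"dz":0,"spin":0},
    {"dx":0,"dy":0,"dz":0,"spin":0},
    {"dx":0,"dy":0,"dz":0,"spin":0},
    {"dx":0,"dy":0,"dz":0,"spin":0},
  ],
  fingers=-1,
)

```text
time: 7.0
eef_pos: [0.5184, -0.3209, 0.0419]
eef_rot: [0.999, -0.048, 0.0, 0.0]
contact_force: [0.6, -0.3, -0.3]
gripper_width: 0.0854
```

carry_out(
  rows=[
    {"dx":0,"dy":0,"dz":-50,"spin":0},
    {"dx":0,"dy":0,"dz":-100,"spin":0},
    {"dx":0,"dy":0,"dz":-150,"spin":0},
    {"dx":0,"dy":0,"dz":-190,"spin":0},
    {"dx":0,"dy":0,"dz":-190,"spin":0},
  ],
)

```text
time: 7.5
eef_pos: [0.5209, -0.3225, 0.2387]
eef_rot: [0.999, -0.048, 0.006, 0.004]
contact_force: [-0.1, 0.4, 0.1]
gripper_width: 0.0855
```

```bash
python3 -c "
from h import *
st()
im,w=cloud('scene')
cv2.imwrite('pics/s2.png',im[:,:,::-1])
im,w=cloud('wrist')
cv2.imwrite('pics/w2.png',im[:,:,::-1])
to(420,35,200,-80);to(420,35,200,8)"
```

```text
t 7.50 p [ 520.9 -322.5  238.7] ytool -95.5 tilt 0.80 f [-0.1  0.4  0.1] w 85.5 q [-0.57  0.37  1.47 -0.    1.29  1.09]
dx -131.9 dy -345.0 dz 31.8 spin -0.270 (or 2.872) q6 1.09
dx -131.9 dy -345.0 dz 31.8 spin 1.336 (or -1.806) q6 1.09
```

View pics/s2.png

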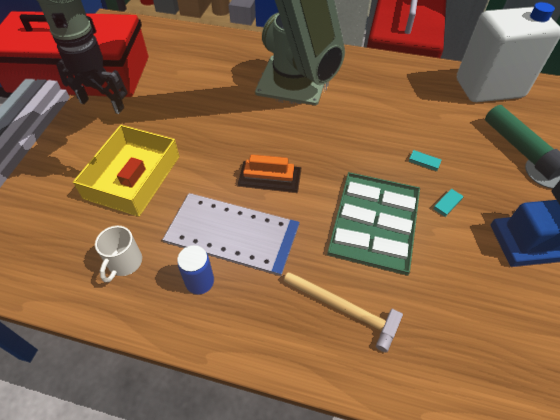

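View pics/w2.png

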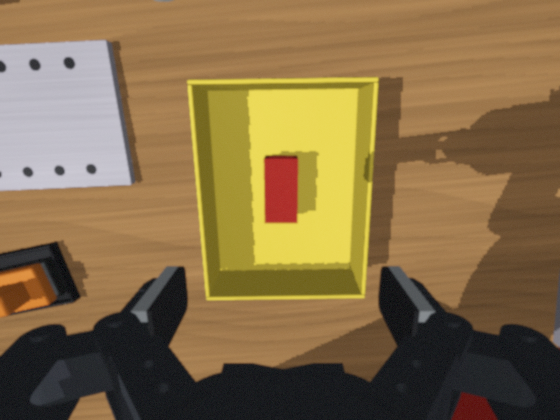

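carry_out(
  rows=[
    {"dx":-132,"dy":-345,"dz":20,"spin":-1.8},
    {"dx":-132,"dy":-345,"dz":20,"spin":-1.8},
    {"dx":-132,"dy":-345,"dz":20,"spin":-1.8},
    {"dx":-132,"dy":-345,"dz":20,"spin":-1.8},
    {"dx":-132,"dy":-345,"dz":20,"spin":-1.8},
    {"dx":-132,"dy":-345,"dz":20,"spin":-1.8},
    {"dx":-132,"dy":-345,"dz":20,"spin":-1.8},
    {"dx":-132,"dy":-345,"dz":20,"spin":-1.8},
  ],
)

```text
time: 8.4
eef_pos: [0.4165, 0.0381, 0.2094]
eef_rot: [0.849, 0.529, -0.002, -0.002]
contact_force: [1.1, -0.3, -0.1]
gripper_width: 0.0853
```

```bash
python3 -c "
from h import *
st()
to(420,35,200,8.5)"
```

```text
t 8.40 p [416.5  38.1 209.4] ytool -26.2 tilt 0.30 f [ 1.1 -0.3 -0.1] w 85.3 q [0.06 0.09 1.92 0.   1.13 0.52]
dx -1.2 dy 4.5 dz 9.3 spin -0.605 (or 2.536) q6 0.52
```

carry_out(
  rows=[
    {"dx":-1,"dy":4,"dz":0,"spin":-0.6},
    {"dx":-1,"dy":4,"dz":0,"spin":-0.6},
    {"dx":-1,"dy":4,"dz":0,"spin":-0.6},
    {"dx":-1,"dy":4,"dz":0,"spin":-0.6},
    {"dx":-1,"dy":4,"dz":0,"spin":-0.6},
    {"dx":-1,"dy":4,"dz":0,"spin":-0.6},
  ],
)

```text
time: 9.0
eef_pos: [0.422, 0.0325, 0.2102]
eef_rot: [0.659, 0.752, -0.001, -0.001]
contact_force: [-0.2, -0.7, -0.7]
gripper_width: 0.0856
```

```bash
python3 -c "
from h import *
st()
im,w=cloud('wrist')
cv2.imwrite('pics/w3.png',im[:,:,::-1])
im=im.astype(int);z=w[...,2]*1000
o=(im[...,0]>im[...,2]*2)&(abs(w[...,0]-.42)<.1)&(abs(w[...,1]-.035)<.12)
for a,b in ((62,80),(25,42)):
    m=o&(z>a)&(z<b); print(m.sum(),rect(w[m]),np.median(z[m]))
tr=(im.max(-1)<60)&(z>8)&(z<20)&(abs(w[...,0]-.42)<.1)&(abs(w[...,1]-.035)<.12);print('tray',rect(w[tr]))
to(420,35,60,8.5)"
```

```text
t 9.00 p [422.   32.5 210.2] ytool 7.5 tilt 0.15 f [-0.2 -0.7 -0.7] w 85.6 q [ 0.05  0.1   1.91 -0.    1.13 -0.08]
3112 (array([421.9,  36.4]), 98.9, 25.9, -82.8) 71.11882415626883
3179 (array([422.1,  35.6]), 130.1, 50.1, -82.1) 35.18641702755812
tray (array([424.7,  39.2]), 156.2, 76.2, -83.5)
dx 2.8 dy -1.6 dz 150.5 spin -0.017 (or 3.125) q6 -0.08
```

View pics/w3.png

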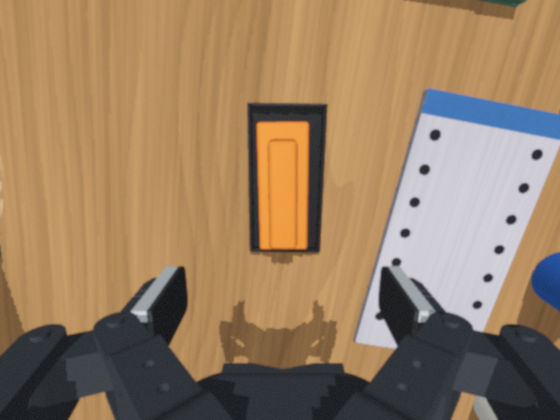

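carry_out(
  rows=[
    {"dx":3,"dy":0,"dz":45,"spin":0},
    {"dx":3,"dy":0,"dz":90,"spin":0},
    {"dx":3,"dy":0,"dz":130,"spin":0},
    {"dx":3,"dy":0,"dz":155,"spin":0},
    {"dx":3,"dy":0,"dz":167,"spin":0},
    {"dx":3,"dy":0,"dz":167,"spin":0},
    {"dx":3,"dy":0,"dz":167,"spin":0},
  ],
)

```text
time: 9.75
eef_pos: [0.4226, 0.0354, 0.0444]
eef_rot: [0.659, 0.753, -0.0, -0.0]
contact_force: [-0.2, 0.7, 0.3]
gripper_width: 0.085
```

carry_out(
  rows=[
    {"dx":0,"dy":0,"dz":0,"spin":0},
    {"dx":0,"dy":0,"dz":0,"spin":0},
    {"dx":0,"dy":0,"dz":0,"spin":0},
    {"dx":0,"dy":0,"dz":0,"spin":0},
    {"dx":0,"dy":0,"dz":0,"spin":0},
    {"dx":0,"dy":0,"dz":0,"spin":0},
    {"dx":0,"dy":0,"dz":0,"spin":0},
    {"dx":0,"dy":0,"dz":0,"spin":0},
  ],
  fingers=1,
)

```text
time: 10.55
eef_pos: [0.4225, 0.0355, 0.0444]
eef_rot: [0.658, 0.753, 0.0, 0.0]
contact_force: [-0.7, 0.5, 2.5]
gripper_width: 0.0251
```

```bash
python3 -c "
from h import *
st()"
```

```text
t 10.55 p [422.5  35.5  44.4] ytool 7.7 tilt 0.01 f [-0.7  0.5  2.5] w 25.1 q [ 0.06  0.31  2.15 -0.    0.68 -0.08]
```

carry_out(
  rows=[
    {"dx":0,"dy":0,"dz":-20,"spin":0},
    {"dx":0,"dy":0,"dz":-50,"spin":0},
    {"dx":0,"dy":0,"dz":-100,"spin":-0.15},
    {"dx":0,"dy":0,"dz":-140,"spin":-0.3},
    {"dx":0,"dy":0,"dz":-155,"spin":-0.45},
    {"dx":0,"dy":0,"dz":-155,"spin":-0.6},
    {"dx":0,"dy":0,"dz":-155,"spin":-0.75},
    {"dx":0,"dy":0,"dz":-155,"spin":-0.9},
  ],
)

```text
time: 11.35
eef_pos: [0.4218, 0.0354, 0.1988]
eef_rot: [0.262, 0.965, -0.0, -0.001]
contact_force: [0.3, 0.1, -3.2]
gripper_width: 0.0251
```

```bash
python3 -c "
from h import *
st();to(540,0,220,87.2)"
```

```text
t 11.35 p [421.8  35.4 198.8] ytool 59.6 tilt 0.08 f [ 0.3  0.1 -3.2] w 25.1 q [ 0.06  0.11  1.93 -0.    1.1  -0.98]
dx -119.9 dy 29.3 dz -21.4 spin -0.482 (or 2.660) q6 -0.98
```

```bash
python3 - <<'E'
from h import *
def cam2tool():
    s,p,r=pose(); c=arm.camera_params('wrist'); M,_=cv2.Rodrigues(c['rvec'])
    # world->cam: M,t ; tool->world
    Rw=r.as_matrix(); return M@Rw, M@(p/1000)+c['tvec'],c
A,b,c=cam2tool()
def corners(f,p,ang):
    im=cv2.imread(f)[:,:,::-1].astype(int)
    th=np.radians(ang); Y=np.array([np.cos(th),np.sin(th),0]);Z=np.array([0,0,-1.]);X=np.cross(Y,Z)
    Rw=np.stack([X,Y,Z],1); p=np.array(p)/1000
    M=A@Rw.T; t=b-M@p
    v,u=np.mgrid[:420,:560]
    ray=np.stack([(u-c['cx'])/c['fx'],(v-c['cy'])/c['fy'],np.ones(u.shape)],-1)@M
    o=-M.T@t; k=(.012-o[2])/ray[...,2]; w=o+ray*k[...,None]
    return im,w
for f,p,a in (('pics/w1.png',[604.2,71.3,199.9],-98.1),):
    im,w=corners(f,p,a)
    bl=(im[...,2]>im[...,0]*1.6)&(im[...,2]>90)&(abs(w[...,0]-.62)<.1)&(w[...,1]<.2)&(w[...,1]>.1)
    n,l,s,_=cv2.connectedComponentsWithStats(bl.astype(np.uint8)); i=1+np.argmax(s[1:,4]); print('stripe',rect(w[l==i]))
    g=(im.min(-1)>90)&(im.max(-1)-im.min(-1)<40)&(abs(w[...,0]-.62)<.1)&(w[...,1]<.17)&(w[...,1]>-.2)
    n,l,s,_=cv2.connectedComponentsWithStats((g|(l==i)).astype(np.uint8)); i=1+np.argmax(s[1:,4]); print('plate',rect(w[l==i]))
E
```

```text
stripe (array([624.7, 132.8]), 148.2, 22.7, -2.7)
plate (array([617.6,  -4.7]), 300.9, 151.2, 87.1)
```

```bash
python3 -c "
from h import *
st();to(624,120.5,150,87.15)"
```

```text
t 11.35 p [421.8  35.4 198.8] ytool 59.6 tilt 0.08 f [ 0.3  0.1 -3.2] w 25.1 q [ 0.06  0.11  1.93 -0.    1.1  -0.98]
dx -131.4 dy 175.8 dz 48.5 spin -0.481 (or 2.661) q6 -0.98
```

carry_out(
  rows=[
    {"dx":-131,"dy":176,"dz":48,"spin":-0.48},
    {"dx":-131,"dy":176,"dz":48,"spin":-0.48},
    {"dx":-131,"dy":176,"dz":48,"spin":-0.48},
    {"dx":-131,"dy":176,"dz":48,"spin":-0.48},
    {"dx":-131,"dy":176,"dz":48,"spin":-0.48},
    {"dx":-131,"dy":176,"dz":48,"spin":-0.48},
    {"dx":-131,"dy":176,"dz":48,"spin":-0.48},
  ],
)

```text
time: 12.05
eef_pos: [0.624, 0.1196, 0.1496]
eef_rot: [0.028, 1.0, -0.001, -0.002]
contact_force: [-0.9, -1.0, -2.2]
gripper_width: 0.0251
```

carry_out(
  rows=[
    {"dx":0,"dy":0,"dz":0,"spin":0},
    {"dx":0,"dy":0,"dz":0,"spin":0},
    {"dx":0,"dy":0,"dz":30,"spin":0},
    {"dx":0,"dy":0,"dz":60,"spin":0},
    {"dx":0,"dy":0,"dz":75,"spin":0},
    {"dx":0,"dy":0,"dz":80,"spin":0},
    {"dx":0,"dy":0,"dz":80,"spin":0},
    {"dx":0,"dy":0,"dz":80,"spin":0},
  ],
)

```text
time: 12.85
eef_pos: [0.6257, 0.1198, 0.0728]
eef_rot: [0.028, 1.0, 0.0, 0.001]
contact_force: [1.0, 0.5, -2.0]
gripper_width: 0.0248
```

```bash
python3 -c "
from h import *
st();to(624,120.5,56,87.15)
im,w=cloud('side');cv2.imwrite('pics/d1.png',cv2.resize(im[130:300,180:380],None,fx=4,fy=3.5)[:,:,::-1])
for i in range(3): arm.get_image('side'); st()"
```

```text
t 12.85 p [625.7 119.8  72.8] ytool 86.7 tilt 0.15 f [ 1.   0.5 -2. ] w 24.8 q [ 0.17  0.54  1.63 -0.    0.97 -1.34]
dx 1.8 dy 0.6 dz 16.8 spin -0.007 (or 3.134) q6 -1.34
t 12.95 p [625.8 119.8  72.9] ytool 86.7 tilt 0.16 f [ 0.1 -0.7 -2.3] w 25.1 q [ 0.17  0.54  1.63 -0.    0.97 -1.34]
t 13.00 p [625.7 119.8  72.7] ytool 86.7 tilt 0.14 f [ 0.2 -0.  -1.4] w 24.9 q [ 0.17  0.54  1.63 -0.    0.97 -1.34]
t 13.05 p [625.5 119.8  72.5] ytool 86.7 tilt 0.12 f [ 0.5 -1.1 -1.3] w 24.9 q [ 0.17  0.54  1.63 -0.    0.97 -1.34]
```

View pics/d1.png

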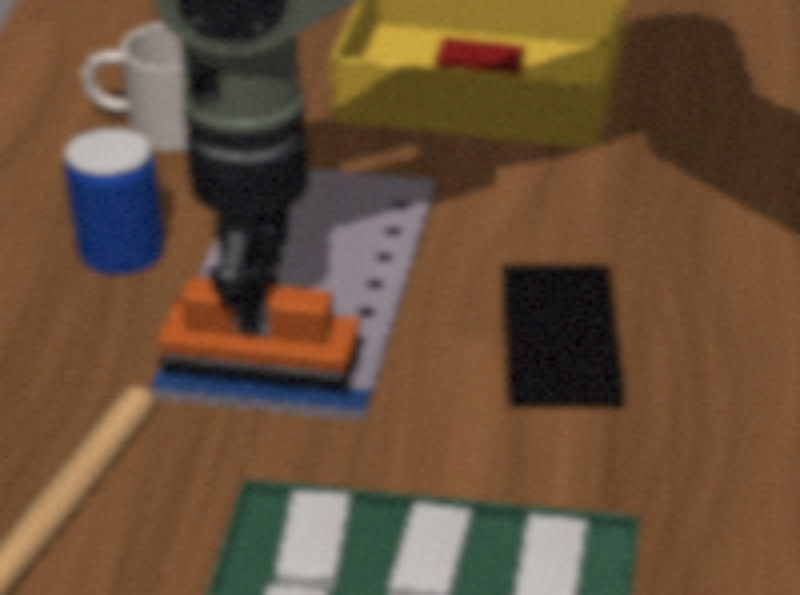

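carry_out(
  rows=[
    {"dx":1.5,"dy":1,"dz":8,"spin":-0.007},
    {"dx":1.5,"dy":1,"dz":14,"spin":-0.007},
    {"dx":1.5,"dy":1,"dz":17,"spin":-0.007},
    {"dx":1.5,"dy":1,"dz":17,"spin":-0.007},
    {"dx":1.5,"dy":1,"dz":17,"spin":-0.007},
    {"dx":1.5,"dy":1,"dz":17,"spin":-0.007},
  ],
)

```text
time: 13.65
eef_pos: [0.6238, 0.1208, 0.0544]
eef_rot: [0.025, 1.0, -0.0, 0.0]
contact_force: [0.9, 0.6, -2.6]
gripper_width: 0.0253
```

```bash
python3 -c "
from h import *
for i in range(4): arm.get_image('side'); st()"
```

```text
t 13.70 p [623.8 120.8  54.4] ytool 87.1 tilt 0.03 f [-0.2  0.2 -2.3] w 25.2 q [ 0.17  0.56  1.65 -0.    0.93 -1.35]
t 13.75 p [623.7 120.8  54.4] ytool 87.1 tilt 0.02 f [ 0.5 -0.3 -1.8] w 24.5 q [ 0.17  0.56  1.65 -0.    0.93 -1.35]
t 13.80 p [623.7 120.8  54.4] ytool 87.1 tilt 0.02 f [ 0.1 -0.5 -2.8] w 24.3 q [ 0.17  0.56  1.65 -0.    0.93 -1.35]
t 13.85 p [623.6 120.8  54.4] ytool 87.1 tilt 0.01 f [ 0.2 -0.8 -2. ] w 24.8 q [ 0.17  0.56  1.65 -0.    0.93 -1.35]
```

carry_out(
  rows=[
    {"dx":0,"dy":0,"dz":1,"spin":0},
    {"dx":0,"dy":0,"dz":2,"spin":0},
    {"dx":0,"dy":0,"dz":3,"spin":0},
    {"dx":0,"dy":0,"dz":4,"spin":0},
    {"dx":0,"dy":0,"dz":4,"spin":0},
    {"dx":0,"dy":0,"dz":4,"spin":0},
  ],
)

```text
time: 14.45
eef_pos: [0.6237, 0.1208, 0.0512]
eef_rot: [0.025, 1.0, 0.0, 0.0]
contact_force: [-2.1, 0.0, 5.6]
gripper_width: 0.0248
```

```bash
python3 -c "
from h import *
for i in range(4): arm.get_image('side'); st()"
```

```text
t 14.50 p [623.7 120.8  51.2] ytool 87.1 tilt 0.04 f [-1.2 -0.3  4.6] w 25.3 q [ 0.17  0.56  1.65 -0.    0.93 -1.35]
t 14.55 p [623.7 120.8  51.3] ytool 87.1 tilt 0.05 f [-2.5 -1.   6.2] w 25.1 q [ 0.17  0.56  1.65 -0.    0.93 -1.35]
t 14.60 p [623.7 120.8  51.2] ytool 87.1 tilt 0.05 f [-1.4 -0.9  4.8] w 24.9 q [ 0.17  0.56  1.65 -0.    0.93 -1.35]
t 14.65 p [623.7 120.8  51.3] ytool 87.1 tilt 0.05 f [-2.4 -1.1  5.2] w 24.9 q [ 0.17  0.56  1.65 -0.    0.93 -1.35]
```

carry_out(
  rows=[
    {"dx":0,"dy":0,"dz":1,"spin":0},
    {"dx":0,"dy":0,"dz":2,"spin":0},
    {"dx":0,"dy":0,"dz":2.6,"spin":0},
    {"dx":0,"dy":0,"dz":2.6,"spin":0},
    {"dx":0,"dy":0,"dz":2.6,"spin":0},
  ],
)

```text
time: 15.15
eef_pos: [0.6238, 0.1208, 0.0495]
eef_rot: [0.025, 1.0, 0.0, 0.001]
contact_force: [-3.5, -1.7, 9.8]
gripper_width: 0.0247
```

```bash
python3 -c "
from h import *
F=[]
for i in range(5): arm.get_image('side'); F.append(arm.state()['contact_force'])
st();print(np.mean(F,0)); to(611.6,-129.5,49,87.15)"
```

```text
t 15.40 p [623.7 120.8  49.5] ytool 87.1 tilt 0.07 f [-4.2 -1.4  9.8] w 24.6 q [ 0.17  0.57  1.65 -0.    0.92 -1.35]
[-3.52866086 -2.08203911  9.90810349]
dx -0.4 dy -250.5 dz 0.4 spin -0.000 (or 3.141) q6 -1.35
```

carry_out(
  rows=[
    {"dx":0,"dy":-3,"dz":0.3,"spin":0},
    {"dx":0,"dy":-7,"dz":0.4,"spin":0},
    {"dx":0,"dy":-11,"dz":0.4,"spin":0},
    {"dx":0,"dy":-15,"dz":0.4,"spin":0},
    {"dx":0,"dy":-19,"dz":0.4,"spin":0},
    {"dx":0,"dy":-23,"dz":0.4,"spin":0},
    {"dx":0,"dy":-27,"dz":0.4,"spin":0},
    {"dx":0,"dy":-31,"dz":0.4,"spin":0},
  ],
)

```text
time: 16.2
eef_pos: [0.6243, 0.0917, 0.0497]
eef_rot: [0.025, 1.0, 0.002, 0.003]
contact_force: [0.4, 5.1, 9.4]
gripper_width: 0.0253
```

```bash
python3 -c "
from h import *
st(); to(611.6,-129.5,49,87.15)"
```

```text
t 16.20 p [624.3  91.7  49.7] ytool 87.1 tilt 0.41 f [0.4 5.1 9.4] w 25.3 q [ 0.13  0.56  1.67  0.    0.91 -1.4 ]
dx 1.4 dy -221.6 dz -0.2 spin -0.001 (or 3.141) q6 -1.40
```

carry_out(
  rows=[
    {"dx":0.2,"dy":-4,"dz":0.2,"spin":0},
    {"dx":0.4,"dy":-8,"dz":0.4,"spin":0},
    {"dx":0.6,"dy":-12,"dz":0.6,"spin":0},
    {"dx":0.8,"dy":-16,"dz":0.6,"spin":0},
    {"dx":1,"dy":-20,"dz":0.6,"spin":0},
    {"dx":1,"dy":-24,"dz":0.6,"spin":0},
    {"dx":1,"dy":-28,"dz":0.6,"spin":0},
    {"dx":1,"dy":-32,"dz":0.6,"spin":0},
  ],
)

```text
time: 17.0
eef_pos: [0.6219, 0.0598, 0.0493]
eef_rot: [0.025, 1.0, 0.002, 0.003]
contact_force: [-0.4, 5.4, 9.8]
gripper_width: 0.0254
```

```bash
python3 -c "
from h import *
st(); to(611.6,-129.5,49,87.15)"
```

```text
t 17.00 p [621.9  59.8  49.3] ytool 87.1 tilt 0.43 f [-0.4  5.4  9.8] w 25.4 q [ 0.08  0.55  1.68  0.    0.9  -1.45]
dx 0.6 dy -189.6 dz -0.4 spin -0.001 (or 3.140) q6 -1.45
```

carry_out(
  rows=[
    {"dx":0.1,"dy":-4,"dz":0.1,"spin":0},
    {"dx":0.2,"dy":-8,"dz":0.2,"spin":0},
    {"dx":0.2,"dy":-12,"dz":0.3,"spin":0},
    {"dx":0.2,"dy":-16,"dz":0.3,"spin":0},
    {"dx":0.2,"dy":-20,"dz":0.3,"spin":0},
    {"dx":0.2,"dy":-24,"dz":0.3,"spin":0},
    {"dx":0.2,"dy":-28,"dz":0.3,"spin":0},
    {"dx":0.2,"dy":-32,"dz":0.3,"spin":0},
  ],
)

```text
time: 17.8
eef_pos: [0.6201, 0.0278, 0.049]
eef_rot: [0.026, 1.0, 0.002, 0.003]
contact_force: [0.5, 5.5, 10.7]
gripper_width: 0.025
```

```bash
python3 -c "
from h import *
st(); to(611.6,-129.5,49,87.15)"
```

```text
t 17.80 p [620.1  27.8  49. ] ytool 87.1 tilt 0.42 f [ 0.5  5.5 10.7] w 25.0 q [ 0.02  0.55  1.69  0.    0.89 -1.5 ]
dx 0.5 dy -157.6 dz -0.5 spin -0.001 (or 3.140) q6 -1.50
```

Good: reading 10.7 (contact ≈13 N). Keep depth.

carry_out(
  rows=[
    {"dx":0.1,"dy":-4,"dz":0,"spin":0},
    {"dx":0.1,"dy":-8,"dz":0,"spin":0},
    {"dx":0.1,"dy":-12,"dz":0,"spin":0},
    {"dx":0.1,"dy":-16,"dz":0,"spin":0},
    {"dx":0.1,"dy":-20,"dz":0,"spin":0},
    {"dx":0.1,"dy":-24,"dz":0,"spin":0},
    {"dx":0.1,"dy":-28,"dz":0,"spin":0},
    {"dx":0.1,"dy":-32,"dz":0,"spin":0},
  ],
)

```text
time: 18.6
eef_pos: [0.6184, -0.0042, 0.049]
eef_rot: [0.026, 1.0, 0.002, 0.003]
contact_force: [0.6, 5.6, 9.7]
gripper_width: 0.0253
```

```bash
python3 -c "
from h import *
st(); to(611.6,-129.5,49,87.15)"
```

```text
t 18.60 p [618.4  -4.2  49. ] ytool 87.1 tilt 0.41 f [0.6 5.6 9.7] w 25.3 q [-0.03  0.54  1.7   0.    0.89 -1.55]
dx 0.4 dy -125.5 dz -0.5 spin -0.001 (or 3.140) q6 -1.55
```

carry_out(
  rows=[
    {"dx":0.1,"dy":-4,"dz":0.1,"spin":0},
    {"dx":0.1,"dy":-8,"dz":0.1,"spin":0},
    {"dx":0.1,"dy":-12,"dz":0.1,"spin":0},
    {"dx":0.1,"dy":-16,"dz":0.1,"spin":0},
    {"dx":0.1,"dy":-20,"dz":0.1,"spin":0},
    {"dx":0.1,"dy":-24,"dz":0.1,"spin":0},
    {"dx":0.1,"dy":-28,"dz":0.1,"spin":0},
    {"dx":0.1,"dy":-32,"dz":0.1,"spin":0},
  ],
)

```text
time: 19.4
eef_pos: [0.6166, -0.0362, 0.0489]
eef_rot: [0.026, 1.0, 0.002, 0.003]
contact_force: [-0.8, 6.5, 11.0]
gripper_width: 0.0248
```

```bash
python3 -c "
from h import *
st(); to(611.6,-129.5,49,87.15)"
```

```text
t 19.40 p [616.6 -36.2  48.9] ytool 87.1 tilt 0.39 f [-0.8  6.5 11. ] w 24.8 q [-0.08  0.54  1.7   0.    0.89 -1.6 ]
dx 0.3 dy -93.4 dz -0.4 spin -0.001 (or 3.140) q6 -1.60
```

carry_out(
  rows=[
    {"dx":0.1,"dy":-4,"dz":0,"spin":0},
    {"dx":0.1,"dy":-8,"dz":0,"spin":0},
    {"dx":0.1,"dy":-12,"dz":0,"spin":0},
    {"dx":0.1,"dy":-16,"dz":0,"spin":0},
    {"dx":0.1,"dy":-20,"dz":0,"spin":0},
    {"dx":0.1,"dy":-24,"dz":0,"spin":0},
    {"dx":0.1,"dy":-28,"dz":0,"spin":0},
    {"dx":0.1,"dy":-32,"dz":0,"spin":0},
  ],
)

```text
time: 20.2
eef_pos: [0.6149, -0.0682, 0.0489]
eef_rot: [0.026, 1.0, 0.001, 0.003]
contact_force: [0.0, 5.8, 10.3]
gripper_width: 0.025
```

```bash
python3 -c "
from h import *
st(); to(611.6,-129.5,49,87.15)"
```

```text
t 20.20 p [614.9 -68.2  48.9] ytool 87.1 tilt 0.38 f [ 0.   5.8 10.3] w 25.0 q [-0.13  0.54  1.7   0.    0.89 -1.65]
dx 0.1 dy -61.4 dz -0.3 spin -0.001 (or 3.140) q6 -1.65
```

carry_out(
  rows=[
    {"dx":0,"dy":-4,"dz":0,"spin":0},
    {"dx":0,"dy":-8,"dz":0,"spin":0},
    {"dx":0,"dy":-12,"dz":0,"spin":0},
    {"dx":0,"dy":-16,"dz":0,"spin":0},
    {"dx":0,"dy":-20,"dz":0,"spin":0},
    {"dx":0,"dy":-24,"dz":0,"spin":0},
    {"dx":0,"dy":-28,"dz":0,"spin":0},
    {"dx":0,"dy":-32,"dz":0,"spin":0},
  ],
)

```text
time: 21.0
eef_pos: [0.6131, -0.1002, 0.0488]
eef_rot: [0.026, 1.0, 0.001, 0.003]
contact_force: [0.2, 6.5, 11.0]
gripper_width: 0.0252
```

```bash
python3 -c "
from h import *
st(); to(611.6,-129.5,49,87.15)"
```

```text
t 21.00 p [ 613.1 -100.2   48.8] ytool 87.1 tilt 0.36 f [ 0.2  6.5 11. ] w 25.2 q [-0.18  0.55  1.69  0.    0.9  -1.7 ]
dx 0.0 dy -29.3 dz -0.2 spin -0.001 (or 3.140) q6 -1.70
```

carry_out(
  rows=[
    {"dx":0,"dy":-4,"dz":0,"spin":0},
    {"dx":0,"dy":-8,"dz":0,"spin":0},
    {"dx":0,"dy":-12,"dz":0,"spin":0},
    {"dx":0,"dy":-16,"dz":0,"spin":0},
    {"dx":0,"dy":-20,"dz":0,"spin":0},
    {"dx":0,"dy":-24,"dz":0,"spin":0},
    {"dx":0,"dy":-28,"dz":0,"spin":0},
    {"dx":0,"dy":-28,"dz":0,"spin":0},
  ],
)

```text
time: 21.8
eef_pos: [0.6117, -0.1288, 0.0488]
eef_rot: [0.026, 1.0, 0.001, 0.003]
contact_force: [0.5, 3.9, 11.3]
gripper_width: 0.0249
```

```bash
python3 -c "
from h import *
st()"
```

```text
t 21.80 p [ 611.7 -128.8   48.8] ytool 87.1 tilt 0.33 f [ 0.5  3.9 11.3] w 24.9 q [-0.23  0.55  1.68  0.    0.9  -1.75]
```

carry_out(
  rows=[
    {"dx":0,"dy":0,"dz":-15,"spin":0},
    {"dx":0,"dy":0,"dz":-50,"spin":0},
    {"dx":0,"dy":0,"dz":-100,"spin":0},
    {"dx":0,"dy":0,"dz":-110,"spin":0},
    {"dx":0,"dy":0,"dz":-110,"spin":0},
  ],
)

```text
time: 22.3
eef_pos: [0.6107, -0.13, 0.1582]
eef_rot: [0.025, 1.0, -0.001, 0.002]
contact_force: [0.9, -0.3, -1.7]
gripper_width: 0.025
```

```bash
python3 -c "
from h import *
st();to(422.5,35.5,160,7.7)
im,w=cloud('wrist');cv2.imwrite('pics/w4.png',im[:,:,::-1])"
```

```text
t 22.30 p [ 610.7 -130.   158.2] ytool 87.1 tilt 0.28 f [ 0.9 -0.3 -1.7] w 25.0 q [-0.23  0.45  1.56 -0.    1.13 -1.75]
dx 196.2 dy 156.0 dz -2.8 spin 1.387 (or -1.755) q6 -1.75
```

View pics/w4.png

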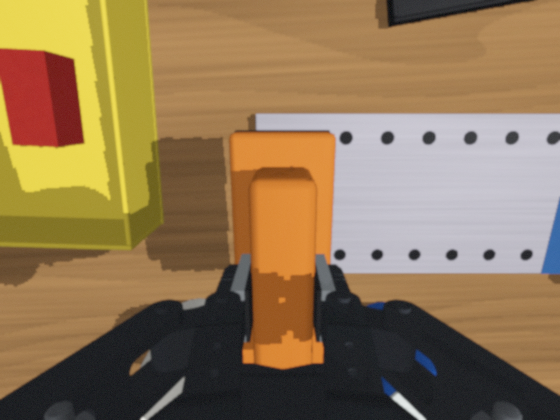

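carry_out(
  rows=[
    {"dx":196,"dy":156,"dz":-3,"spin":1.387},
    {"dx":196,"dy":156,"dz":-3,"spin":1.387},
    {"dx":196,"dy":156,"dz":-3,"spin":1.387},
    {"dx":196,"dy":156,"dz":-3,"spin":1.387},
    {"dx":196,"dy":156,"dz":-3,"spin":1.387},
    {"dx":196,"dy":156,"dz":-3,"spin":1.387},
    {"dx":196,"dy":156,"dz":-3,"spin":1.387},
    {"dx":196,"dy":156,"dz":-3,"spin":1.387},
  ],
)

```text
time: 23.15
eef_pos: [0.4195, 0.0361, 0.1572]
eef_rot: [0.585, 0.811, -0.002, -0.002]
contact_force: [-0.4, 1.0, -2.5]
gripper_width: 0.0253
```

```bash
python3 -c "
from h import *
st();to(422.5,35.5,160,7.7)"
```

```text
t 23.15 p [419.5  36.1 157.2] ytool 18.3 tilt 0.27 f [-0.4  1.  -2.5] w 25.3 q [ 0.06  0.15  2.   -0.    0.99 -0.26]
dx -1.5 dy 2.6 dz -2.9 spin 0.186 (or -2.956) q6 -0.26
```

carry_out(
  rows=[
    {"dx":0,"dy":2,"dz":0,"spin":0.186},
    {"dx":0,"dy":2,"dz":0,"spin":0.186},
    {"dx":0,"dy":2,"dz":0,"spin":0.186},
    {"dx":0,"dy":2,"dz":40,"spin":0.186},
    {"dx":0,"dy":2,"dz":75,"spin":0.186},
    {"dx":0,"dy":2,"dz":90,"spin":0.186},
    {"dx":0,"dy":2,"dz":90,"spin":0.186},
    {"dx":0,"dy":2,"dz":90,"spin":0.186},
  ],
)

```text
time: 23.95
eef_pos: [0.4231, 0.0364, 0.0689]
eef_rot: [0.656, 0.755, -0.001, -0.001]
contact_force: [0.3, -0.6, -2.6]
gripper_width: 0.0249
```

```bash
python3 -c "
from h import *
st();to(422.5,35.5,46.5,7.7)
im,w=cloud('side');cv2.imwrite('pics/d2.png',cv2.resize(im[180:270,270:380],None,fx=6,fy=6)[:,:,::-1])"
```

```text
t 23.95 p [423.1  36.4  68.9] ytool 8.0 tilt 0.09 f [ 0.3 -0.6 -2.6] w 24.9 q [ 0.06  0.27  2.12 -0.    0.75 -0.08]
dx -0.8 dy -0.7 dz 22.4 spin 0.005 (or -3.136) q6 -0.08
```

View pics/d2.png

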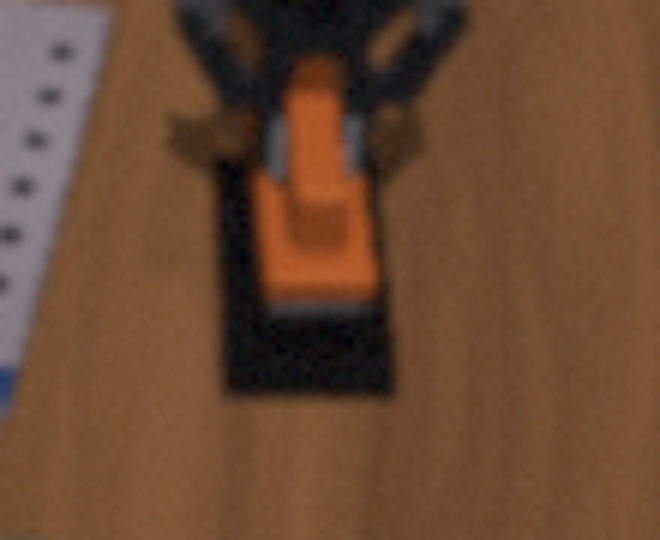

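carry_out(
  rows=[
    {"dx":0,"dy":0,"dz":10,"spin":0},
    {"dx":0,"dy":0,"dz":18,"spin":0},
    {"dx":0,"dy":0,"dz":22,"spin":0},
    {"dx":0,"dy":0,"dz":24,"spin":0},
    {"dx":0,"dy":0,"dz":24,"spin":0},
    {"dx":0,"dy":0,"dz":24,"spin":0},
  ],
)

```text
time: 24.6
eef_pos: [0.4233, 0.0364, 0.0455]
eef_rot: [0.656, 0.755, -0.0, -0.0]
contact_force: [-1.0, -0.3, -0.6]
gripper_width: 0.0253
```

```bash
python3 -c "
from h import *
st()"
```

```text
t 24.60 p [423.3  36.4  45.5] ytool 8.0 tilt 0.01 f [-1.  -0.3 -0.6] w 25.3 q [ 0.06  0.31  2.15 -0.    0.68 -0.08]
```

Touching lightly. Release and lift.

carry_out(
  rows=[
    {"dx":0,"dy":0,"dz":0,"spin":0},
    {"dx":0,"dy":0,"dz":0,"spin":0},
    {"dx":0,"dy":0,"dz":0,"spin":0},
    {"dx":0,"dy":0,"dz":0,"spin":0},
    {"dx":0,"dy":0,"dz":0,"spin":0},
    {"dx":0,"dy":0,"dz":0,"spin":0},
  ],
  fingers=-1,
)

```text
time: 25.2
eef_pos: [0.4235, 0.0364, 0.0454]
eef_rot: [0.656, 0.755, 0.0, 0.0]
contact_force: [0.9, 1.3, 1.0]
gripper_width: 0.0858
```

carry_out(
  rows=[
    {"dx":0,"dy":0,"dz":-30,"spin":0},
    {"dx":0,"dy":0,"dz":-80,"spin":0},
    {"dx":0,"dy":0,"dz":-130,"spin":0},
    {"dx":0,"dy":0,"dz":-170,"spin":0},
    {"dx":0,"dy":0,"dz":-170,"spin":0},
  ],
)

```text
time: 25.7
eef_pos: [0.4269, 0.0366, 0.2209]
eef_rot: [0.656, 0.755, 0.004, 0.005]
contact_force: [-0.2, 0.4, -0.9]
gripper_width: 0.0854
```

```bash
python3 -c "
from h import *
st()
im,w=cloud('wrist');cv2.imwrite('pics/w5.png',im[:,:,::-1])
im,w=cloud('scene');cv2.imwrite('pics/s3.png',im[:,:,::-1])
to(420,332,230,0)"
```

```text
t 25.70 p [426.9  36.6 220.9] ytool 8.0 tilt 0.74 f [-0.2  0.4 -0.9] w 85.4 q [ 0.06  0.09  1.9  -0.    1.14 -0.08]
dx 293.2 dy 37.6 dz -14.1 spin 0.139 (or -3.002) q6 -0.08
```

View pics/w5.png

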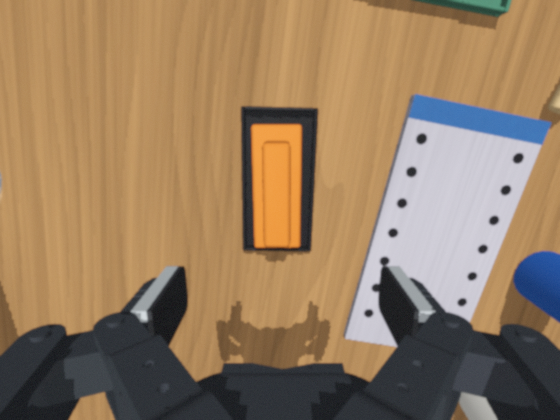

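View pics/s3.png

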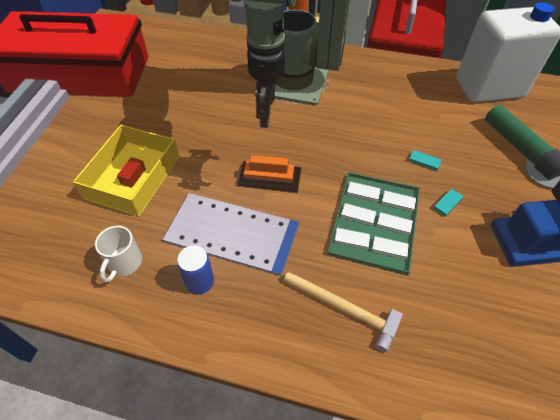

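```bash
python3 -c "
from h import *
to(480,320,280,-2)"
```

```text
dx 273.0 dy 95.4 dz -64.0 spin 0.174 (or -2.967) q6 -0.08
```

carry_out(
  rows=[
    {"dx":273,"dy":95,"dz":-64,"spin":0.174},
    {"dx":273,"dy":95,"dz":-64,"spin":0.174},
    {"dx":273,"dy":95,"dz":-64,"spin":0.174},
    {"dx":273,"dy":95,"dz":-64,"spin":0.174},
    {"dx":273,"dy":95,"dz":-64,"spin":0.174},
    {"dx":273,"dy":95,"dz":-64,"spin":0.174},
    {"dx":273,"dy":95,"dz":-64,"spin":0.174},
    {"dx":273,"dy":95,"dz":-64,"spin":0.174},
  ],
  fingers=-0.18,
)

```text
time: 26.6
eef_pos: [0.4789, 0.3205, 0.2767]
eef_rot: [0.719, 0.696, -0.002, -0.0]
contact_force: [-0.2, -1.4, -0.9]
gripper_width: 0.0502
```

```bash
cat >> h.py <<'E'
def blanks(cam='wrist',zmin=10,zmax=30):
    im,w=cloud(cam); im=im.astype(int); z=w[...,2]*1000
    m=(im.min(-1)>140)&(im.max(-1)-im.min(-1)<50)&(w[...,1]>.2)&(w[...,1]<.45)&(w[...,0]>.34)&(w[...,0]<.64)&(z>zmin)&(z<zmax)
    n,l,s,_=cv2.connectedComponentsWithStats(m.astype(np.uint8))
    for i in range(1,n):
        if s[i,4]>150: print('blank',rect(w[l==i]),round(np.median(z[l==i]),1),s[i,:4])
    return im.astype(np.uint8)
E
python3 -c "
from h import *
st()
im=blanks();cv2.imwrite('pics/w6.png',im[:,:,::-1])"
```

```text
t 26.60 p [478.9 320.5 276.7] ytool -1.9 tilt 0.28 f [-0.2 -1.4 -0.9] w 50.2 q [ 0.57  0.3   1.48 -0.    1.37  0.6 ]
blank (array([423.1, 380.6]), 79.8, 36.2, 87.1) 17.2 [219  94  32  69]
blank (array([495.9, 377.6]), 79.8, 35.9, 86.5) 17.2 [280  94  32  70]
blank (array([567.5, 374.1]), 80.0, 36.2, 89.7) 17.1 [339  95  33  70]
blank (array([415.6, 290.4]), 79.4, 36.1, 87.5) 17.1 [219 171  31  61]
blank (array([490.7, 287.7]), 80.0, 36.0, 85.5) 17.1 [278 170  31  63]
blank (array([565.3, 283.7]), 80.2, 36.2, -88.5) 17.1 [337 171  29  63]
```

View pics/w6.png

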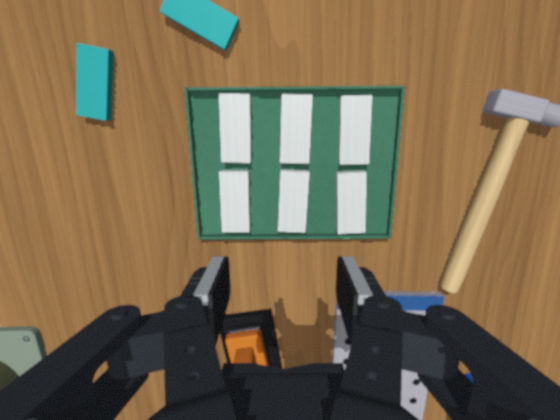

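```bash
python3 -c "
from h import *
to(565.3,283.7,60,1.5)"
```

```text
dx -31.9 dy 88.5 dz 216.7 spin -0.060 (or 3.081) q6 0.60
```

carry_out(
  rows=[
    {"dx":-32,"dy":88,"dz":60,"spin":-0.06},
    {"dx":-32,"dy":88,"dz":60,"spin":-0.06},
    {"dx":-32,"dy":88,"dz":100,"spin":-0.06},
    {"dx":-32,"dy":88,"dz":150,"spin":-0.06},
    {"dx":-32,"dy":88,"dz":195,"spin":-0.06},
    {"dx":-32,"dy":88,"dz":216,"spin":-0.06},
    {"dx":-32,"dy":88,"dz":216,"spin":-0.06},
    {"dx":-32,"dy":88,"dz":216,"spin":-0.06},
  ],
)

```text
time: 27.45
eef_pos: [0.5664, 0.2836, 0.0636]
eef_rot: [0.699, 0.716, -0.0, -0.0]
contact_force: [-0.8, 0.9, -0.1]
gripper_width: 0.0509
```

```bash
python3 -c "
from h import *
st();to(565.3,283.7,7,1.5)"
```

```text
t 27.45 p [566.4 283.6  63.6] ytool 1.4 tilt 0.05 f [-0.8  0.9 -0.1] w 50.9 q [ 0.45  0.55  1.64 -0.    0.95  0.42]
dx 0.2 dy -1.1 dz 56.6 spin -0.002 (or 3.139) q6 0.42
```

carry_out(
  rows=[
    {"dx":0,"dy":-1,"dz":25,"spin":0},
    {"dx":0,"dy":-1,"dz":45,"spin":0},
    {"dx":0,"dy":-1,"dz":54,"spin":0},
    {"dx":0,"dy":-1,"dz":55,"spin":0},
    {"dx":0,"dy":-1,"dz":55,"spin":0},
    {"dx":0,"dy":-1,"dz":55,"spin":0},
  ],
)

```text
time: 28.05
eef_pos: [0.5664, 0.2853, 0.0099]
eef_rot: [0.698, 0.716, 0.001, 0.001]
contact_force: [-0.5, 0.4, -0.2]
gripper_width: 0.0505
```

```bash
python3 -c "
from h import *
st()"
```

```text
t 28.05 p [566.4 285.3   9.9] ytool 1.4 tilt 0.16 f [-0.5  0.4 -0.2] w 50.5 q [ 0.45  0.61  1.69 -0.    0.84  0.42]
```

Down 2 mm more, then close.

carry_out(
  rows=[
    {"dx":0,"dy":-1,"dz":2,"spin":0},
    {"dx":0,"dy":-1,"dz":2,"spin":0},
  ],
)

```text
time: 28.25
eef_pos: [0.5644, 0.2849, 0.0067]
eef_rot: [0.698, 0.716, 0.0, 0.0]
contact_force: [-0.1, -0.5, 0.1]
gripper_width: 0.0501
```

carry_out(
  rows=[
    {"dx":0,"dy":0,"dz":0,"spin":0},
    {"dx":0,"dy":0,"dz":0,"spin":0},
    {"dx":0,"dy":0,"dz":0,"spin":0},
    {"dx":0,"dy":0,"dz":0,"spin":0},
    {"dx":0,"dy":0,"dz":0,"spin":0},
  ],
  fingers=1,
)

```text
time: 28.75
eef_pos: [0.5647, 0.285, 0.0069]
eef_rot: [0.698, 0.716, 0.0, 0.0]
contact_force: [-0.3, -1.4, 6.0]
gripper_width: 0.0343
```

carry_out(
  rows=[
    {"dx":0,"dy":0,"dz":-20,"spin":0},
    {"dx":0,"dy":0,"dz":-60,"spin":0},
    {"dx":0,"dy":0,"dz":-90,"spin":0},
    {"dx":0,"dy":0,"dz":-90,"spin":0},
  ],
)

```text
time: 29.15
eef_pos: [0.5668, 0.286, 0.1]
eef_rot: [0.698, 0.716, 0.004, 0.001]
contact_force: [0.9, -0.5, -2.7]
gripper_width: 0.034
```

```bash
python3 -c "
from h import *
st();to(652.5,88.9,100,-2.85)
im,w=cloud('scene');cv2.imwrite('pics/s4.png',im[:,:,::-1])"
```

```text
t 29.15 p [566.8 286.  100. ] ytool 1.5 tilt 0.47 f [ 0.9 -0.5 -2.7] w 34.0 q [ 0.45  0.51  1.61 -0.    1.02  0.42]
dx -199.2 dy 80.7 dz -0.1 spin 0.075 (or -3.067) q6 0.42
```

View pics/s4.png

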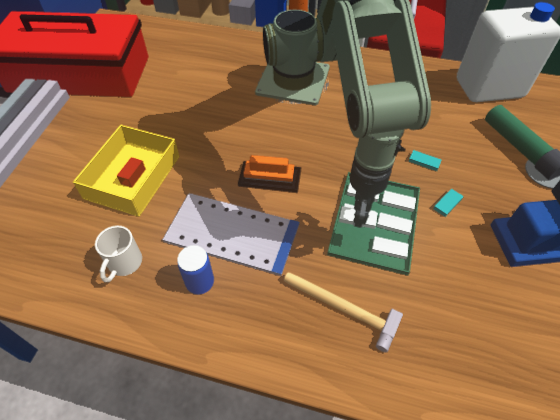

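carry_out(
  rows=[
    {"dx":-199,"dy":80,"dz":0,"spin":0.075},
    {"dx":-199,"dy":80,"dz":0,"spin":0.075},
    {"dx":-199,"dy":80,"dz":0,"spin":0.075},
    {"dx":-199,"dy":80,"dz":0,"spin":0.075},
    {"dx":-199,"dy":80,"dz":0,"spin":0.075},
    {"dx":-199,"dy":80,"dz":40,"spin":0.075},
    {"dx":-199,"dy":80,"dz":65,"spin":0.075},
    {"dx":-199,"dy":80,"dz":65,"spin":0.075},
  ],
)

```text
time: 30.0
eef_pos: [0.6444, 0.0874, 0.0247]
eef_rot: [0.725, 0.689, -0.005, -0.004]
contact_force: [0.3, 0.4, -2.6]
gripper_width: 0.0342
```

```bash
python3 -c "
from h import *
st();to(652.5,88.9,15.5,-2.85)"
```

```text
t 30.00 p [644.4  87.4  24.7] ytool -2.9 tilt 0.79 f [ 0.3  0.4 -2.6] w 34.2 q [0.12 0.62 1.62 0.   0.91 0.17]
dx 1.9 dy 8.2 dz 9.1 spin -0.000 (or 3.141) q6 0.17
```

carry_out(
  rows=[
    {"dx":0,"dy":0,"dz":0,"spin":0},
    {"dx":0,"dy":0,"dz":0,"spin":0},
    {"dx":0,"dy":0,"dz":0,"spin":0},
  ],
)

```text
time: 30.3
eef_pos: [0.6504, 0.0884, 0.0329]
eef_rot: [0.724, 0.69, 0.001, 0.001]
contact_force: [0.7, 0.1, -1.9]
gripper_width: 0.0341
```

```bash
python3 -c "
from h import *
st();to(652.5,88.9,15.5,-2.85)"
```

```text
t 30.30 p [650.4  88.4  32.9] ytool -2.8 tilt 0.17 f [ 0.7  0.1 -1.9] w 34.1 q [ 0.12  0.61  1.61 -0.    0.91  0.17]
dx 0.6 dy 2.0 dz 17.4 spin 0.001 (or -3.141) q6 0.17
```

carry_out(
  rows=[
    {"dx":0,"dy":0,"dz":8,"spin":0},
    {"dx":0,"dy":0,"dz":13,"spin":0},
    {"dx":0,"dy":0,"dz":15,"spin":0},
    {"dx":0,"dy":0,"dz":16.5,"spin":0},
    {"dx":0,"dy":0,"dz":16.5,"spin":0},
    {"dx":0,"dy":0,"dz":16.5,"spin":0},
  ],
)

```text
time: 30.9
eef_pos: [0.6496, 0.0879, 0.0149]
eef_rot: [0.724, 0.689, 0.0, 0.0]
contact_force: [0.4, 0.5, -2.9]
gripper_width: 0.0341
```

```bash
python3 -c "
from h import *
st()"
```

```text
t 30.90 p [649.6  87.9  14.9] ytool -2.9 tilt 0.02 f [ 0.4  0.5 -2.9] w 34.1 q [ 0.12  0.63  1.63 -0.    0.88  0.17]
```

carry_out(
  rows=[
    {"dx":0,"dy":0,"dz":1,"spin":0},
    {"dx":0,"dy":0,"dz":1,"spin":0},
  ],
)

```text
time: 31.1
eef_pos: [0.6496, 0.0879, 0.0149]
eef_rot: [0.724, 0.689, 0.0, 0.0]
contact_force: [-3.1, -1.2, 3.7]
gripper_width: 0.0346
```

carry_out(
  rows=[
    {"dx":0,"dy":0,"dz":0,"spin":0},
    {"dx":0,"dy":0,"dz":0,"spin":0},
    {"dx":0,"dy":0,"dz":0,"spin":0},
    {"dx":0,"dy":0,"dz":0,"spin":0},
  ],
  fingers=-0.18,
)

```text
time: 31.5
eef_pos: [0.6496, 0.088, 0.0137]
eef_rot: [0.724, 0.689, 0.0, 0.0]
contact_force: [0.3, 0.4, 0.2]
gripper_width: 0.0503
```

carry_out(
  rows=[
    {"dx":0,"dy":0,"dz":-30,"spin":0},
    {"dx":0,"dy":0,"dz":-80,"spin":0},
    {"dx":0,"dy":0,"dz":-130,"spin":0},
    {"dx":0,"dy":0,"dz":-130,"spin":0},
  ],
)

```text
time: 31.9
eef_pos: [0.6541, 0.0885, 0.1522]
eef_rot: [0.724, 0.689, 0.006, 0.005]
contact_force: [0.7, 0.3, 1.1]
gripper_width: 0.0506
```

```bash
python3 -c "
from h import *
st()
im,w=cloud('wrist');cv2.imwrite('pics/w7.png',im[:,:,::-1])
to(490.7,287.7,100,-4.5)"
```

```text
t 31.90 p [654.1  88.5 152.2] ytool -2.8 tilt 0.92 f [0.7 0.3 1.1] w 50.6 q [ 0.12  0.5   1.48 -0.    1.14  0.17]
dx 191.1 dy -171.4 dz 47.1 spin 0.029 (or -3.113) q6 0.17
```

View pics/w7.png

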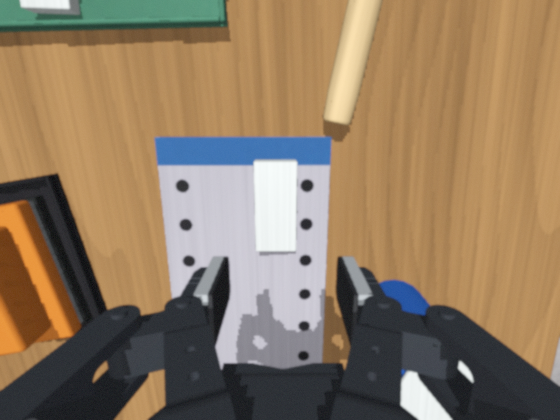

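carry_out(
  rows=[
    {"dx":191,"dy":-171,"dz":-40,"spin":0.03},
    {"dx":191,"dy":-171,"dz":-40,"spin":0.03},
    {"dx":191,"dy":-171,"dz":-40,"spin":0.03},
    {"dx":191,"dy":-171,"dz":-40,"spin":0.03},
    {"dx":191,"dy":-171,"dz":-40,"spin":0.03},
    {"dx":191,"dy":-171,"dz":-40,"spin":0.03},
    {"dx":191,"dy":-171,"dz":-40,"spin":0.03},
    {"dx":191,"dy":-171,"dz":-40,"spin":0.03},
  ],
)

```text
time: 32.75
eef_pos: [0.4884, 0.2864, 0.1828]
eef_rot: [0.735, 0.678, -0.001, 0.0]
contact_force: [-0.6, -1.0, -0.3]
gripper_width: 0.0505
```

```bash
python3 -c "
from h import *
st();blanks()
to(490.7,287.7,30,-4.5)"
```

```text
t 32.75 p [488.4 286.4 182.8] ytool -4.6 tilt 0.10 f [-0.6 -1.  -0.3] w 50.5 q [ 0.51  0.34  1.66 -0.    1.14  0.59]
blank (array([567.5, 374.1]), 80.0, 36.6, 89.5) 17.2 [341  42  43  98]
blank (array([495.9, 377.8]), 80.0, 36.0, 86.3) 17.2 [261  45  42  96]
blank (array([423.1, 380.8]), 80.0, 36.5, 86.8) 17.2 [176  49  49  95]
blank (array([490.7, 287.8]), 79.7, 36.0, 85.5) 17.1 [265 151  39  81]
blank (array([415.5, 289.9]), 80.1, 36.7, 87.5) 17.2 [185 155  45  81]
dx 2.0 dy 2.0 dz 152.9 spin -0.002 (or 3.139) q6 0.59
```

Go down to ~7 (176 minus the known lag), with dwell.

carry_out(
  rows=[
    {"dx":1,"dy":2,"dz":45,"spin":0},
    {"dx":1,"dy":2,"dz":90,"spin":0},
    {"dx":1,"dy":2,"dz":135,"spin":0},
    {"dx":1,"dy":2,"dz":160,"spin":0},
    {"dx":1,"dy":2,"dz":172,"spin":0},
    {"dx":1,"dy":2,"dz":172,"spin":0},
    {"dx":1,"dy":2,"dz":172,"spin":0},
    {"dx":1,"dy":2,"dz":172,"spin":0},
  ],
)

```text
time: 33.6
eef_pos: [0.4917, 0.2884, 0.0135]
eef_rot: [0.735, 0.678, 0.002, 0.0]
contact_force: [0.4, 0.1, 0.4]
gripper_width: 0.0504
```

```bash
python3 -c "
from h import *
st();to(490.7,287.7,7,-4.5)"
```

```text
t 33.60 p [491.7 288.4  13.5] ytool -4.6 tilt 0.20 f [0.4 0.1 0.4] w 50.4 q [ 0.51  0.53  1.85 -0.    0.76  0.59]
dx -0.8 dy -0.9 dz 6.5 spin -0.002 (or 3.140) q6 0.59
```

carry_out(
  rows=[
    {"dx":0,"dy":0,"dz":4,"spin":0},
    {"dx":0,"dy":0,"dz":5.5,"spin":0},
    {"dx":0,"dy":0,"dz":5.5,"spin":0},
  ],
)

```text
time: 33.9
eef_pos: [0.4901, 0.2881, 0.0065]
eef_rot: [0.735, 0.678, 0.0, 0.0]
contact_force: [0.0, -0.5, 0.1]
gripper_width: 0.0502
```

carry_out(
  rows=[
    {"dx":0,"dy":0,"dz":0,"spin":0},
    {"dx":0,"dy":0,"dz":0,"spin":0},
    {"dx":0,"dy":0,"dz":0,"spin":0},
    {"dx":0,"dy":0,"dz":0,"spin":0},
    {"dx":0,"dy":0,"dz":0,"spin":0},
  ],
  fingers=1,
)

```text
time: 34.4
eef_pos: [0.4904, 0.2882, 0.0068]
eef_rot: [0.735, 0.678, 0.0, 0.0]
contact_force: [-1.9, 0.6, 5.0]
gripper_width: 0.0344
```

carry_out(
  rows=[
    {"dx":0,"dy":0,"dz":-20,"spin":0},
    {"dx":0,"dy":0,"dz":-60,"spin":0},
    {"dx":0,"dy":0,"dz":-100,"spin":0},
    {"dx":0,"dy":0,"dz":-120,"spin":0},
    {"dx":0,"dy":0,"dz":-120,"spin":0},
  ],
)

```text
time: 34.9
eef_pos: [0.4917, 0.2889, 0.1288]
eef_rot: [0.735, 0.678, 0.003, 0.001]
contact_force: [0.0, 0.3, -3.1]
gripper_width: 0.0346
```

```bash
python3 -c "
from h import *
st();to(584.6,92.3,120,-2.85)"
```

```text
t 34.90 p [491.7 288.9 128.8] ytool -4.6 tilt 0.35 f [ 0.   0.3 -3.1] w 34.6 q [ 0.51  0.39  1.73 -0.    1.01  0.59]
dx -188.6 dy 108.2 dz 8.7 spin -0.030 (or 3.112) q6 0.59
```

carry_out(
  rows=[
    {"dx":-188,"dy":108,"dz":0,"spin":-0.03},
    {"dx":-188,"dy":108,"dz":0,"spin":-0.03},
    {"dx":-188,"dy":108,"dz":0,"spin":-0.03},
    {"dx":-188,"dy":108,"dz":0,"spin":-0.03},
    {"dx":-188,"dy":108,"dz":0,"spin":-0.03},
    {"dx":-188,"dy":108,"dz":0,"spin":-0.03},
    {"dx":-188,"dy":108,"dz":0,"spin":-0.03},
    {"dx":-188,"dy":108,"dz":0,"spin":-0.03},
  ],
)

```text
time: 35.7
eef_pos: [0.5818, 0.0932, 0.1253]
eef_rot: [0.724, 0.69, -0.001, -0.001]
contact_force: [-0.3, -0.5, -2.8]
gripper_width: 0.0341
```

```bash
python3 -c "
from h import *
st();to(584.6,92.3,25,-2.85)"
```

```text
t 35.70 p [581.8  93.2 125.3] ytool -2.8 tilt 0.13 f [-0.3 -0.5 -2.8] w 34.1 q [0.14 0.43 1.68 0.   1.03 0.19]
dx -0.8 dy 3.1 dz 100.3 spin 0.001 (or -3.140) q6 0.19
```

carry_out(
  rows=[
    {"dx":0,"dy":1,"dz":40,"spin":0},
    {"dx":0,"dy":1,"dz":75,"spin":0},
    {"dx":0,"dy":1,"dz":95,"spin":0},
    {"dx":0,"dy":1,"dz":100,"spin":0},
    {"dx":0,"dy":1,"dz":100,"spin":0},
    {"dx":0,"dy":1,"dz":100,"spin":0},
  ],
)

```text
time: 36.3
eef_pos: [0.5849, 0.0928, 0.0276]
eef_rot: [0.724, 0.69, 0.001, 0.001]
contact_force: [-0.1, -0.2, -2.7]
gripper_width: 0.0342
```

```bash
python3 -c "
from h import *
st();to(584.6,92.3,14.9,-2.85)"
```

```text
t 36.30 p [584.9  92.8  27.6] ytool -2.8 tilt 0.15 f [-0.1 -0.2 -2.7] w 34.2 q [ 0.14  0.54  1.78 -0.    0.82  0.19]
dx -0.5 dy -0.3 dz 12.7 spin 0.001 (or -3.141) q6 0.19
```

carry_out(
  rows=[
    {"dx":0,"dy":0,"dz":6,"spin":0},
    {"dx":0,"dy":0,"dz":10,"spin":0},
    {"dx":0,"dy":0,"dz":12.5,"spin":0},
    {"dx":0,"dy":0,"dz":12.5,"spin":0},
    {"dx":0,"dy":0,"dz":12.5,"spin":0},
  ],
)

```text
time: 36.8
eef_pos: [0.584, 0.092, 0.0148]
eef_rot: [0.724, 0.689, 0.0, 0.0]
contact_force: [-2.4, -0.4, 6.0]
gripper_width: 0.0343
```

carry_out(
  rows=[
    {"dx":0,"dy":0,"dz":0,"spin":0},
    {"dx":0,"dy":0,"dz":0,"spin":0},
    {"dx":0,"dy":0,"dz":0,"spin":0},
    {"dx":0,"dy":0,"dz":0,"spin":0},
  ],
  fingers=-0.18,
)

```text
time: 37.2
eef_pos: [0.584, 0.092, 0.0137]
eef_rot: [0.724, 0.689, 0.0, 0.0]
contact_force: [0.6, 0.3, 0.2]
gripper_width: 0.0498
```

carry_out(
  rows=[
    {"dx":0,"dy":0,"dz":-30,"spin":0},
    {"dx":0,"dy":0,"dz":-80,"spin":0},
    {"dx":0,"dy":0,"dz":-130,"spin":0},
    {"dx":0,"dy":0,"dz":-160,"spin":0},
    {"dx":0,"dy":0,"dz":-160,"spin":0},
  ],
)

```text
time: 37.7
eef_pos: [0.5869, 0.0924, 0.1793]
eef_rot: [0.724, 0.689, 0.004, 0.003]
contact_force: [-0.2, 0.1, 0.0]
gripper_width: 0.0505
```

```bash
python3 -c "
from h import *
st()
im,w=cloud('wrist');cv2.imwrite('pics/w8.png',im[:,:,::-1])
to(415.5,290,190,-2.5)"
```

```text
t 37.70 p [586.9  92.4 179.3] ytool -2.8 tilt 0.64 f [-0.2  0.1  0. ] w 50.5 q [ 0.14  0.38  1.61 -0.    1.14  0.19]
dx 189.2 dy -179.2 dz -14.5 spin -0.006 (or 3.136) q6 0.19
```

View pics/w8.png

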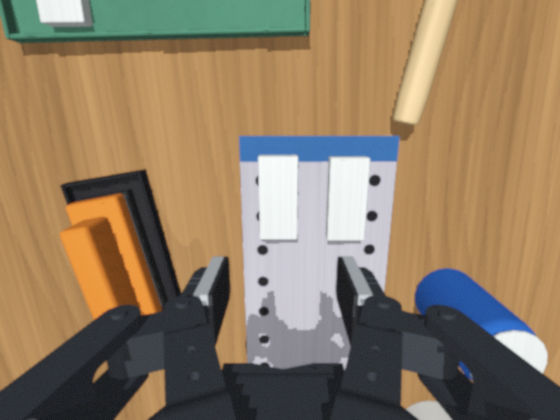

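carry_out(
  rows=[
    {"dx":189,"dy":-179,"dz":-10,"spin":0},
    {"dx":189,"dy":-179,"dz":-10,"spin":0},
    {"dx":189,"dy":-179,"dz":-10,"spin":0},
    {"dx":189,"dy":-179,"dz":-10,"spin":0},
    {"dx":189,"dy":-179,"dz":-10,"spin":0},
    {"dx":189,"dy":-179,"dz":-10,"spin":0},
    {"dx":189,"dy":-179,"dz":-10,"spin":0},
    {"dx":189,"dy":-179,"dz":-10,"spin":0},
  ],
)

```text
time: 38.55
eef_pos: [0.4148, 0.2889, 0.1829]
eef_rot: [0.724, 0.689, -0.001, 0.0]
contact_force: [0.2, -0.6, 0.2]
gripper_width: 0.0503
```

```bash
python3 -c "
from h import *
st();blanks()
to(415.5,290,13,-2.5)"
```

```text
t 38.55 p [414.8 288.9 182.9] ytool -2.8 tilt 0.11 f [ 0.2 -0.6  0.2] w 50.3 q [ 0.59  0.25  1.79 -0.    1.1   0.64]
blank (array([567.2, 374.1]), 80.3, 36.9, 89.5) 17.2 [424  43  50  97]
blank (array([423.1, 380.9]), 79.4, 36.1, 86.9) 17.2 [266  45  42  95]
blank (array([496. , 377.6]), 80.0, 36.5, 86.5) 17.2 [345  44  48  96]
blank (array([415.6, 289.8]), 79.9, 36.0, 87.7) 17.1 [264 152  38  81]
dx 1.7 dy 0.4 dz 170.0 spin -0.007 (or 3.134) q6 0.64
```

carry_out(
  rows=[
    {"dx":1,"dy":0,"dz":45,"spin":0},
    {"dx":1,"dy":0,"dz":90,"spin":0},
    {"dx":1,"dy":0,"dz":135,"spin":0},
    {"dx":1,"dy":0,"dz":160,"spin":0},
    {"dx":1,"dy":0,"dz":172,"spin":0},
    {"dx":1,"dy":0,"dz":172,"spin":0},
    {"dx":1,"dy":0,"dz":172,"spin":0},
    {"dx":1,"dy":0,"dz":172,"spin":0},
  ],
)

```text
time: 39.4
eef_pos: [0.4159, 0.2912, 0.0133]
eef_rot: [0.725, 0.689, 0.002, 0.0]
contact_force: [-1.1, -0.4, 0.1]
gripper_width: 0.0506
```

```bash
python3 -c "
from h import *
st();to(415.5,290,7,-2.5)"
```

```text
t 39.40 p [415.9 291.2  13.3] ytool -2.9 tilt 0.19 f [-1.1 -0.4  0.1] w 50.6 q [ 0.59  0.46  2.   -0.    0.68  0.64]
dx -1.2 dy -0.4 dz 6.3 spin -0.007 (or 3.135) q6 0.64
```

carry_out(
  rows=[
    {"dx":0,"dy":0,"dz":4,"spin":0},
    {"dx":0,"dy":0,"dz":5.5,"spin":0},
    {"dx":0,"dy":0,"dz":5.5,"spin":0},
  ],
)

```text
time: 39.7
eef_pos: [0.4145, 0.2907, 0.0065]
eef_rot: [0.724, 0.689, 0.0, 0.0]
contact_force: [-0.1, 0.4, -0.1]
gripper_width: 0.0502
```

carry_out(
  rows=[
    {"dx":0,"dy":0,"dz":0,"spin":0},
    {"dx":0,"dy":0,"dz":0,"spin":0},
    {"dx":0,"dy":0,"dz":0,"spin":0},
    {"dx":0,"dy":0,"dz":0,"spin":0},
    {"dx":0,"dy":0,"dz":0,"spin":0},
  ],
  fingers=1,
)

```text
time: 40.2
eef_pos: [0.4148, 0.2908, 0.0068]
eef_rot: [0.724, 0.689, 0.0, 0.0]
contact_force: [-1.1, -0.3, 5.5]
gripper_width: 0.0341
```

carry_out(
  rows=[
    {"dx":0,"dy":0,"dz":-20,"spin":0},
    {"dx":0,"dy":0,"dz":-60,"spin":0},
    {"dx":0,"dy":0,"dz":-110,"spin":0},
    {"dx":0,"dy":0,"dz":-150,"spin":0},
    {"dx":0,"dy":0,"dz":-150,"spin":0},
  ],
)

```text
time: 40.7
eef_pos: [0.4174, 0.2926, 0.1614]
eef_rot: [0.724, 0.689, 0.006, 0.001]
contact_force: [1.0, 0.2, -2.5]
gripper_width: 0.0346
```

```bash
python3 -c "
from h import *
st();to(579.8,-2.6,150,-2.85)"
```

```text
t 40.70 p [417.4 292.6 161.4] ytool -2.8 tilt 0.67 f [ 1.   0.2 -2.5] w 34.6 q [ 0.59  0.27  1.83 -0.    1.03  0.64]
dx -286.9 dy 176.7 dz 11.1 spin 0.000 (or -3.142) q6 0.64
```

carry_out(
  rows=[
    {"dx":-287,"dy":177,"dz":5,"spin":0},
    {"dx":-287,"dy":177,"dz":5,"spin":0},
    {"dx":-287,"dy":177,"dz":5,"spin":0},
    {"dx":-287,"dy":177,"dz":5,"spin":0},
    {"dx":-287,"dy":177,"dz":5,"spin":0},
    {"dx":-287,"dy":177,"dz":5,"spin":0},
    {"dx":-287,"dy":177,"dz":5,"spin":0},
    {"dx":-287,"dy":177,"dz":5,"spin":0},
  ],
)

```text
time: 41.5
eef_pos: [0.5783, -0.0089, 0.149]
eef_rot: [0.726, 0.688, -0.001, 0.0]
contact_force: [0.5, 1.3, -3.2]
gripper_width: 0.0343
```

carry_out(
  rows=[
    {"dx":0,"dy":0,"dz":0,"spin":0},
    {"dx":0,"dy":0,"dz":0,"spin":0},
  ],
)

```text
time: 41.7
eef_pos: [0.5758, -0.0039, 0.15]
eef_rot: [0.724, 0.69, -0.001, -0.001]
contact_force: [-0.2, 0.8, -2.9]
gripper_width: 0.0343
```

```bash
python3 -c "
from h import *
st();to(579.8,-2.6,25,-2.85)"
```

```text
t 41.70 p [575.8  -3.9 150. ] ytool -2.8 tilt 0.18 f [-0.2  0.8 -2.9] w 34.3 q [-0.03  0.38  1.68  0.    1.08  0.02]
dx 1.5 dy 4.3 dz 125.0 spin 0.001 (or -3.141) q6 0.02
```

carry_out(
  rows=[
    {"dx":1,"dy":1,"dz":45,"spin":0},
    {"dx":1,"dy":1,"dz":90,"spin":0},
    {"dx":1,"dy":1,"dz":115,"spin":0},
    {"dx":1,"dy":1,"dz":124,"spin":0},
    {"dx":1,"dy":1,"dz":124,"spin":0},
    {"dx":1,"dy":1,"dz":124,"spin":0},
  ],
)

```text
time: 42.3
eef_pos: [0.5792, -0.0033, 0.0287]
eef_rot: [0.724, 0.69, 0.001, 0.001]
contact_force: [-0.3, -0.3, -3.1]
gripper_width: 0.0346
```

```bash
python3 -c "
from h import *
st();to(579.8,-2.6,14.9,-2.85)"
```

```text
t 42.30 p [579.2  -3.3  28.7] ytool -2.8 tilt 0.16 f [-0.3 -0.3 -3.1] w 34.6 q [-0.03  0.52  1.81 -0.    0.8   0.02]
dx 0.7 dy 0.5 dz 13.8 spin 0.001 (or -3.141) q6 0.02
```

carry_out(
  rows=[
    {"dx":0,"dy":0,"dz":6,"spin":0},
    {"dx":0,"dy":0,"dz":11,"spin":0},
    {"dx":0,"dy":0,"dz":13.5,"spin":0},
    {"dx":0,"dy":0,"dz":13.5,"spin":0},
    {"dx":0,"dy":0,"dz":13.5,"spin":0},
  ],
)

```text
time: 42.8
eef_pos: [0.5783, -0.0038, 0.0148]
eef_rot: [0.724, 0.689, 0.0, 0.0]
contact_force: [-1.9, 0.8, 5.8]
gripper_width: 0.0339
```

carry_out(
  rows=[
    {"dx":0,"dy":0,"dz":0,"spin":0},
    {"dx":0,"dy":0,"dz":0,"spin":0},
    {"dx":0,"dy":0,"dz":0,"spin":0},
    {"dx":0,"dy":0,"dz":0,"spin":0},
  ],
  fingers=-0.18,
)

```text
time: 43.2
eef_pos: [0.5783, -0.0039, 0.0138]
eef_rot: [0.724, 0.689, 0.0, 0.0]
contact_force: [-0.5, -0.1, 0.5]
gripper_width: 0.0504
```

carry_out(
  rows=[
    {"dx":0,"dy":0,"dz":-30,"spin":0},
    {"dx":0,"dy":0,"dz":-80,"spin":0},
    {"dx":0,"dy":0,"dz":-130,"spin":0},
    {"dx":0,"dy":0,"dz":-160,"spin":0},
    {"dx":0,"dy":0,"dz":-160,"spin":0},
  ],
)

```text
time: 43.7
eef_pos: [0.5811, -0.0039, 0.1792]
eef_rot: [0.724, 0.689, 0.004, 0.004]
contact_force: [-0.4, -0.7, -0.4]
gripper_width: 0.0506
```

```bash
python3 -c "
from h import *
st()
im,w=cloud('wrist');cv2.imwrite('pics/w9.png',im[:,:,::-1])
to(496,377.6,200,-3.5)"
```

```text
t 43.70 p [581.1  -3.9 179.2] ytool -2.8 tilt 0.63 f [-0.4 -0.7 -0.4] w 50.6 q [-0.03  0.36  1.64 -0.    1.13  0.02]
dx 376.8 dy -102.2 dz -24.3 spin 0.011 (or -3.130) q6 0.02
```

View pics/w9.png

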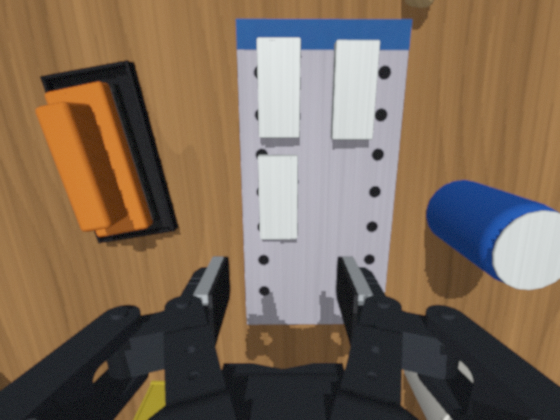

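carry_out(
  rows=[
    {"dx":376,"dy":-102,"dz":-15,"spin":0.01},
    {"dx":376,"dy":-102,"dz":-15,"spin":0.01},
    {"dx":376,"dy":-102,"dz":-15,"spin":0.01},
    {"dx":376,"dy":-102,"dz":-15,"spin":0.01},
    {"dx":376,"dy":-102,"dz":-15,"spin":0.01},
    {"dx":376,"dy":-102,"dz":-15,"spin":0.01},
    {"dx":376,"dy":-102,"dz":-15,"spin":0.01},
    {"dx":376,"dy":-102,"dz":-15,"spin":0.01},
  ],
)

```text
time: 44.55
eef_pos: [0.4932, 0.3789, 0.1866]
eef_rot: [0.727, 0.686, -0.002, -0.0]
contact_force: [0.1, -0.0, 0.8]
gripper_width: 0.0505
```

carry_out(
  rows=[
    {"dx":0,"dy":0,"dz":0,"spin":0},
    {"dx":0,"dy":0,"dz":0,"spin":0},
    {"dx":0,"dy":0,"dz":0,"spin":0},
  ],
)

```text
time: 44.85
eef_pos: [0.4947, 0.3754, 0.1875]
eef_rot: [0.728, 0.685, -0.001, 0.0]
contact_force: [-0.4, -1.4, 0.3]
gripper_width: 0.0504
```

```bash
python3 -c "
from h import *
st();blanks()
to(496,377.6,13,-3.5)"
```

```text
t 44.85 p [494.7 375.4 187.5] ytool -3.5 tilt 0.17 f [-0.4 -1.4  0.3] w 50.4 q [ 0.63  0.42  1.52 -0.    1.2   0.69]
blank (array([567.5, 374. ]), 80.4, 36.4, 89.6) 17.1 [337 148  39  82]
blank (array([423.1, 380.9]), 80.0, 36.3, 87.1) 17.1 [188 151  43  80]
blank (array([495.9, 377.7]), 79.9, 36.0, 86.6) 17.1 [265 150  38  80]
dx 2.8 dy 1.1 dz 174.9 spin -0.000 (or 3.142) q6 0.69
```

carry_out(
  rows=[
    {"dx":1,"dy":1,"dz":45,"spin":0},
    {"dx":1,"dy":1,"dz":90,"spin":0},
    {"dx":1,"dy":1,"dz":135,"spin":0},
    {"dx":1,"dy":1,"dz":165,"spin":0},
    {"dx":1,"dy":1,"dz":176,"spin":0},
    {"dx":1,"dy":1,"dz":176,"spin":0},
    {"dx":1,"dy":1,"dz":176,"spin":0},
    {"dx":1,"dy":1,"dz":176,"spin":0},
  ],
)

```text
time: 45.7
eef_pos: [0.4974, 0.3784, 0.015]
eef_rot: [0.728, 0.686, 0.002, 0.0]
contact_force: [0.4, 0.4, 1.0]
gripper_width: 0.0505
```

```bash
python3 -c "
from h import *
st();to(496,377.6,7,-3.5)"
```

```text
t 45.70 p [497.4 378.4  15. ] ytool -3.4 tilt 0.24 f [0.4 0.4 1. ] w 50.5 q [ 0.63  0.59  1.71 -0.    0.83  0.69]
dx -0.9 dy -1.4 dz 8.0 spin 0.001 (or -3.141) q6 0.69
```

carry_out(
  rows=[
    {"dx":0,"dy":0,"dz":4,"spin":0},
    {"dx":0,"dy":0,"dz":7,"spin":0},
    {"dx":0,"dy":0,"dz":7,"spin":0},
  ],
)

```text
time: 46.0
eef_pos: [0.4958, 0.3776, 0.0057]
eef_rot: [0.728, 0.686, -0.0, 0.0]
contact_force: [0.2, -0.0, -0.5]
gripper_width: 0.0504
```

carry_out(
  rows=[
    {"dx":0,"dy":0,"dz":0,"spin":0},
    {"dx":0,"dy":0,"dz":0,"spin":0},
    {"dx":0,"dy":0,"dz":0,"spin":0},
    {"dx":0,"dy":0,"dz":0,"spin":0},
    {"dx":0,"dy":0,"dz":0,"spin":0},
  ],
  fingers=1,
)

```text
time: 46.5
eef_pos: [0.4961, 0.3779, 0.0062]
eef_rot: [0.728, 0.686, 0.0, 0.0]
contact_force: [-0.5, 0.2, 4.9]
gripper_width: 0.0343
```

carry_out(
  rows=[
    {"dx":0,"dy":0,"dz":-20,"spin":0},
    {"dx":0,"dy":0,"dz":-60,"spin":0},
    {"dx":0,"dy":0,"dz":-110,"spin":0},
    {"dx":0,"dy":0,"dz":-150,"spin":0},
    {"dx":0,"dy":0,"dz":-150,"spin":0},
  ],
)

```text
time: 47.0
eef_pos: [0.4988, 0.3797, 0.1617]
eef_rot: [0.728, 0.686, 0.006, 0.001]
contact_force: [0.5, 0.1, -3.5]
gripper_width: 0.0343
```

```bash
python3 -c "
from h import *
st();to(575.1,-97.5,150,-2.85)"
```

```text
t 47.00 p [498.8 379.7 161.7] ytool -3.4 tilt 0.69 f [ 0.5  0.1 -3.5] w 34.3 q [ 0.63  0.44  1.55 -0.    1.13  0.69]
dx -471.9 dy 104.5 dz 9.1 spin -0.010 (or 3.132) q6 0.69
```

carry_out(
  rows=[
    {"dx":-472,"dy":104,"dz":5,"spin":-0.01},
    {"dx":-472,"dy":104,"dz":5,"spin":-0.01},
    {"dx":-472,"dy":104,"dz":5,"spin":-0.01},
    {"dx":-472,"dy":104,"dz":5,"spin":-0.01},
    {"dx":-472,"dy":104,"dz":5,"spin":-0.01},
    {"dx":-472,"dy":104,"dz":5,"spin":-0.01},
    {"dx":-472,"dy":104,"dz":5,"spin":-0.01},
    {"dx":-472,"dy":104,"dz":5,"spin":-0.01},
  ],
)

```text
time: 47.8
eef_pos: [0.5574, -0.0193, 0.1496]
eef_rot: [0.724, 0.689, -0.001, -0.001]
contact_force: [1.0, 0.5, -3.0]
gripper_width: 0.0343
```

```bash
python3 -c "
from h import *
st();to(575.1,-97.5,150,-2.85)"
```

```text
t 47.80 p [557.4 -19.3 149.6] ytool -2.8 tilt 0.20 f [ 1.   0.5 -3. ] w 34.3 q [-0.06  0.36  1.72 -0.    1.06 -0.01]
dx -77.2 dy 21.6 dz -0.5 spin 0.000 (or -3.142) q6 -0.01
```

carry_out(
  rows=[
    {"dx":-77,"dy":19,"dz":0,"spin":0},
    {"dx":-77,"dy":19,"dz":0,"spin":0},
    {"dx":-77,"dy":19,"dz":0,"spin":0},
    {"dx":-77,"dy":19,"dz":40,"spin":0},
    {"dx":-77,"dy":19,"dz":80,"spin":0},
    {"dx":-77,"dy":19,"dz":115,"spin":0},
    {"dx":-77,"dy":19,"dz":115,"spin":0},
    {"dx":-77,"dy":19,"dz":115,"spin":0},
  ],
)

```text
time: 48.6
eef_pos: [0.5732, -0.0945, 0.036]
eef_rot: [0.724, 0.69, -0.001, -0.001]
contact_force: [0.8, 0.5, -3.4]
gripper_width: 0.0344
```

carry_out(
  rows=[
    {"dx":0,"dy":0,"dz":0,"spin":0},
    {"dx":0,"dy":0,"dz":0,"spin":0},
  ],
)

```text
time: 48.8
eef_pos: [0.5752, -0.0952, 0.0387]
eef_rot: [0.724, 0.689, 0.001, 0.002]
contact_force: [0.4, 0.1, -3.1]
gripper_width: 0.0346
```

```bash
python3 -c "
from h import *
st();to(575.1,-97.5,14.2,-2.85)"
```

```text
t 48.80 p [575.2 -95.2  38.7] ytool -2.8 tilt 0.23 f [ 0.4  0.1 -3.1] w 34.6 q [-0.18  0.51  1.8  -0.    0.83 -0.13]
dx -2.3 dy -0.1 dz 24.5 spin 0.000 (or -3.141) q6 -0.13
```

carry_out(
  rows=[
    {"dx":-2,"dy":0,"dz":12,"spin":0},
    {"dx":-2,"dy":0,"dz":20,"spin":0},
    {"dx":-2,"dy":0,"dz":23.5,"spin":0},
    {"dx":-2,"dy":0,"dz":24,"spin":0},
    {"dx":-2,"dy":0,"dz":24,"spin":0},
  ],
)

```text
time: 49.3
eef_pos: [0.5731, -0.0972, 0.0142]
eef_rot: [0.724, 0.689, -0.0, -0.0]
contact_force: [-4.1, 0.1, 11.9]
gripper_width: 0.0345
```

carry_out(
  rows=[
    {"dx":0,"dy":0,"dz":0,"spin":0},
    {"dx":0,"dy":0,"dz":0,"spin":0},
    {"dx":0,"dy":0,"dz":0,"spin":0},
    {"dx":0,"dy":0,"dz":0,"spin":0},
  ],
  fingers=-0.18,
)

```text
time: 49.7
eef_pos: [0.5737, -0.0972, 0.0125]
eef_rot: [0.724, 0.689, -0.0, -0.0]
contact_force: [0.6, 1.0, 0.2]
gripper_width: 0.0505
```

carry_out(
  rows=[
    {"dx":0,"dy":0,"dz":-30,"spin":0},
    {"dx":0,"dy":0,"dz":-80,"spin":0},
    {"dx":0,"dy":0,"dz":-130,"spin":0},
    {"dx":0,"dy":0,"dz":-180,"spin":0},
    {"dx":-30,"dy":-50,"dz":-200,"spin":0},
    {"dx":-60,"dy":-100,"dz":-200,"spin":0},
    {"dx":-100,"dy":-120,"dz":-200,"spin":0},
    {"dx":-100,"dy":-120,"dz":-200,"spin":0},
  ],
)

```text
time: 50.5
eef_pos: [0.4459, -0.1932, 0.2132]
eef_rot: [0.725, 0.688, -0.001, 0.0]
contact_force: [0.9, -0.5, -0.4]
gripper_width: 0.0506
```

```bash
python3 -c "
from h import *
st()
for c in ('wrist','scene','side'):
    im,w=cloud(c);cv2.imwrite('pics/f_%s.png'%c,im[:,:,::-1])
    im=im.astype(int);z=w[...,2]*1000
    m=(im.min(-1)>140)&(z>18)&(z<34)&(w[...,0]>.5)&(w[...,0]<.72)&(abs(w[...,1])<.17)
    n,l,s,_=cv2.connectedComponentsWithStats(m.astype(np.uint8))
    for i in range(1,n):
        if s[i,4]>100: print(c,rect(w[l==i]),round(np.median(z[l==i]),1))
"
```

```text
t 50.50 p [ 445.9 -193.2  213.2] ytool -3.0 tilt 0.09 f [ 0.9 -0.5 -0.4] w 50.6 q [-0.43  0.19  1.79 -0.    1.16 -0.38]
wrist (array([577.5, -36.3]), 36.7, 17.9, -2.7) 25.2
wrist (array([573.9, -97.3]), 79.6, 36.6, 87.6) 25.1
scene (array([573.4, -97.7]), 82.1, 36.8, 86.5) 26.1
scene (array([578.7,  -5.7]), 80.1, 37.4, 87.8) 25.9
scene (array([583.8,  90.7]), 79.8, 38.3, 86.4) 26.1
scene (array([649.2,  85.8]), 80.8, 38.0, 87.3) 26.2
side (array([575.3, -94.5]), 88.5, 36.3, 86.9) 22.9
side (array([580.4,  -3.7]), 82.8, 35.7, 87.8) 23.2
side (array([651.4,  86.8]), 85.3, 37.0, 87.8) 23.2
side (array([585.8,  92.1]), 84.7, 36.7, 86.8) 23.2
```

View pics/f_scene.png

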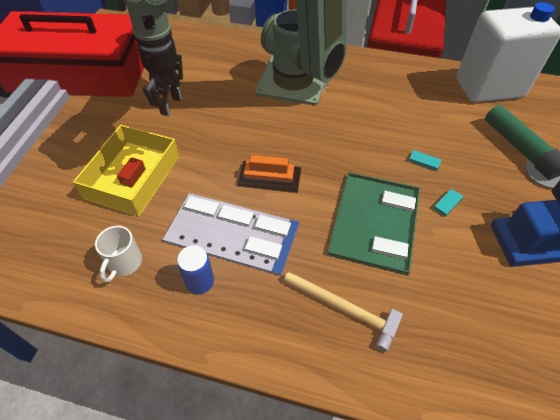

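View pics/f_side.png

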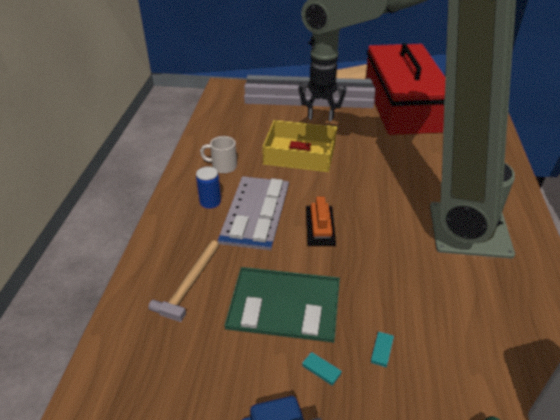

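All in place: four blanks flat on the plate (tops at ~26 mm), two left in the tray, the offcut in the bin, the block in its tray, and the bystanders unmoved.

```bash
python3 -c "
from h import *
st();print(arm.finish_job())"
```

```text
t 50.65 p [ 449.1 -191.3  212.8] ytool -3.0 tilt 0.06 f [-0.4 -0.  -0.1] w 50.2 q [-0.43  0.2   1.79  0.    1.16 -0.38]
the job is handed in; nothing more can be done
None
```

The job is done and handed in at 50.7 s; no verdict was reported.

- **Offcut:** only one red offcut was on the plate. It is now in the yellow bin.
- **Rubbing:** one crosswise stroke of about 250 mm from the blue-striped end to the plain end. The wrist read 9.4–11.3 N during it. Adding the block's own weight of about 2.3 N gives roughly 11.7–13.6 N on the plate. I only saw the force at the end of each 0.8 s move, so it is not checked in between. The wrist's own reading was just under 10 N on four of those checks: 9.9 N before moving, then 9.4, 9.8 and 9.7 N. The tool tilted by at most 0.4°. The block is back in its black tray.
- **Blanks:** four lie flat and separate on the plate. The scene camera puts their tops at about 26 mm, as expected. The side camera reads about 3 mm lower, as it has throughout. The other two are still in the green tray.
- **Bystanders:** the can, mug, hammer and turquoise look-alikes appear unmoved in the last pictures. I checked this by eye and did not re-measure them. I saw nothing knocked aside.

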